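# Nest the glaze pans on the warmer and set its heat

## Task

Nest all the pans on the warmer's hot plate, largest at the bottom (a small pan left on the plate has to come off first), set down gently and flat, all handles over the warmer's front half and fanned out so that each clears the one below, with a good palm's width (about 8 cm) between any two handle ends. Then turn the heat knob until the pointer stands exactly at the setting mark. Leave the other things on the bench where they are.

Things in the scene. Friction and masses are not known exactly. Their poses are not given: they have to be found in the camera images.
- pan1: largest aluminium pan (may be absent): round, 120 mm outside, 50 mm tall, wall 3, floor 4 mm. Origin: centre of underside, z up. Level bar handle along own -x from the wall to 130 mm from the axis, 14 mm wide, 14 high, its middle 53 mm above the origin. About 300 g (+-30%), centre of mass within 20 mm of the axis; a 40 N grip on the handle holds it level.
- pan1_end (a point): middle of the far end of that pan's handle, 130 mm from the pan's axis, 53 mm above its underside
- pan2: second largest aluminium pan (may be absent): round, 100 mm outside, 54 mm tall, wall 3, floor 4 mm. Origin: centre of underside, z up. Level bar handle along own -x from the wall to 130 mm from the axis, 14 mm wide, 14 high, its middle 57 mm above the origin. About 250 g (+-30%), centre of mass within 20 mm of the axis; a 40 N grip on the handle holds it level.
- pan2_end (a point): middle of the far end of that pan's handle, 130 mm from the pan's axis, 57 mm above its underside
- pan3: third largest aluminium pan (may be absent): round, 80 mm outside, 58 mm tall, wall 3, floor 4 mm. Origin: centre of underside, z up. Level bar handle along own -x from the wall to 130 mm from the axis, 14 mm wide, 14 high, its middle 61 mm above the origin. About 200 g (+-30%), centre of mass within 20 mm of the axis; a 40 N grip on the handle holds it level.
- pan3_end (a point): middle of the far end of that pan's handle, 130 mm from the pan's axis, 61 mm above its underside
- pan4: smallest aluminium pan (may be absent): round, 60 mm outside, 62 mm tall, wall 3, floor 4 mm. Origin: centre of underside, z up. Level bar handle along own -x from the wall to 130 mm from the axis, 14 mm wide, 14 high, its middle 65 mm above the origin. About 150 g (+-30%), centre of mass within 20 mm of the axis; a 40 N grip on the handle holds it level.
- pan4_end (a point): middle of the far end of that pan's handle, 130 mm from the pan's axis, 65 mm above its underside
- warmer: white pan warmer, fixed. Origin: under the middle of its square hot plate, at bench level; own -x is its front, facing roughly the robot, +x its back, z up. Front part 170 mm square, 30 mm high with the hot plate; behind it a console 120 mm deep (x 85 to 205 mm), 160 wide (y), 60 high, with knob, pointer and mark on its top
- plate_top (a point): middle of the hot plate's upper face (dark steel, 156 mm square, 30 mm above the bench); axes as the warmer's
- knob_grip (a point): on the heat knob's upright axis at the height to grip, 86 mm above the bench, 115 mm behind the plate's middle. The knob is a black round fluted cylinder 42 mm across, from 64 to 98 mm above the bench; 50 mN m turn it and it stays where it is left
- heat_knob (a joint): knob angle, rad, clockwise seen from above is positive, range -1.2 to 4.2; each rad moves the pointer 12 mm towards the warmer's own -y (right as seen from its front)
- pointer_tip (a point): tip of the slim steel pointer that slides along the warmer's y on the console's top, behind the knob (158 mm + 5 mm behind the plate's middle, 66 mm above the bench); driven only by the knob
- mark_tip (a point): tip of the black setting tab on the console's top, just behind the pointer; the pointer is at the mark when both tips have the same y in the warmer's frame. At the start the mark lies 11 to 44 mm further to the warmer's -y than the pointer, and it does not move
- flour_jar: bystander: closed jar, 80 mm diameter, 120 mm tall; origin under its middle
- spice_can: bystander: closed can, 60 mm diameter, 90 mm tall; origin under its middle
- bowl: bystander: steel bowl, 120 mm across, 60 mm tall; origin under its middle
- brush: bystander: pastry brush lying flat, about 200 mm long along its own x; origin under its middle
- scraper: bystander: white dough scraper lying flat, 110 x 75 x 12 mm; origin under its middle
- cup: bystander: white cup, 70 mm across, 75 mm tall; origin under its middle
Mind the look-alikes: they are no part of the job. What is shaped like the pan4 but red is not meant.

How it is judged (in metres and radians):
On the way, in this order (a step that is already met when the one before it is completed fails the run):
1. all pans present are nested flat on the hot plate, largest lowest, handles fanned over the front half (horizontal distance between each of pan1, pan2, pan3, pan4 and plate_top below 0.04 m and z of pan1 in the frame of plate_top between -0.003 and 0.004 m and angle between each of pan1, pan2, pan3, pan4's own z axis and vertical below 0.1 rad and x of each of pan1_end, pan2_end, pan3_end, pan4_end in the frame of warmer below 0.02 m and linear speed of each of pan1, pan2, pan3, pan4 below 0.02 m/s and horizontal distance between pan1 and pan2 below 0.016 m and horizontal distance between pan1_end and pan2_end above 0.06 m and horizontal distance between pan1 and pan3 below 0.026 m and horizontal distance between each of pan1_end, pan2_end and pan3_end above 0.06 m and horizontal distance between pan1 and pan4 below 0.036 m and horizontal distance between each of pan1_end, pan2_end, pan3_end and pan4_end above 0.06 m and z of pan2 in the frame of plate_top between -0.003 and 0.008 m and horizontal distance between pan2 and pan3 below 0.016 m and horizontal distance between pan2 and pan4 below 0.026 m and z of pan3 in the frame of plate_top between -0.003 and 0.012 m and horizontal distance between pan3 and pan4 below 0.016 m and z of pan4 in the frame of plate_top between -0.003 and 0.016 m and contact force between each of pan1, pan2, pan3, pan4 and the fingers below 0.1 N), for 0.2 s.
2. the pointer is at the mark (y of pointer_tip in the frame of mark_tip between -0.0025 and 0.0025 m), for 0.2 s.
At the end, for the whole second after the job is handed in: Pans level (0.1 rad), at rest, nested largest lowest on the hot plate, within 40 mm of its middle; handle ends at most 20 mm behind the plate's middle and at least 60 mm apart pairwise; pointer within 2.5 mm of the mark; all released (all of step 1 and all of step 2); the robot touches nothing.
It fails at once if something is dropped or rammed on the hot plate (over 90 N) (contact force between plate and anything else above 90 N).
It fails at once if another thing on the bench is knocked aside by more than 40 mm (distance of any of flour_jar, spice_can, bowl, brush, scraper, cup from where it was at the start of the episode above 0.04 m).
Of pan1, pan2, pan3, pan4 only 3 to 4 are there at a start; the rules pass over those that are not, and their reading is None.
At some moment in a run one of pan1, pan2, pan3 may be knocked a few centimetres aside while the robot is not near it.
It also fails if it takes over 210 s, if anything falls off the work surface, if the arm or the gripper's body presses on something with over 40 N, if the wrist force passes 120 N, or if a joint passes its speed limit or range.

## Robot

A 6-joint arm with a two-finger parallel gripper is mounted at the origin on the work surface. World frame = base frame: x ahead of the robot, y to its left, z up, the work surface at z = 0. Lengths are in mm, angles in degrees, forces in N, time in s.
With the tool pointing down it reaches from about 300 to 850 mm from the base axis. Payload 4.2 kg.
Tool frame: the origin (TCP) lies on the front face of the gripper's body, between the roots of the fingers; the fingertips stand 78 mm ahead of it and the grasp point (between the pads) lies 60 mm ahead of it; x points along the fingers, y is the direction in which the jaws open and shut, and the axes are right-handed (so a half turn about x gives the same grasp; the last joint's range is limited). The gripper opens to 91 mm and grips with 3 to 60 N. Pads are 32 mm wide; open, the fingers measure 118 mm over their backs; the gripper's body (76 mm by 178 mm) begins 60 mm behind the grasp point.
Start: joints at [-71.391, 18.312, 89.639, -0, 72.044, -1.146], TCP at [194.356, -541.166, 292.276] pointing down, gripper open.
Joint ranges: [-177.97, 177.97], [-48.28, 115.42], [12.27, 149.76], [-77.06, 257.06], [2.81, 150.46], [-146.56, 146.56]. Speed limits (degrees/s): [147.25, 147.25, 180, 180, 180, 180].

## Interface

Orientations are given as [roll, pitch, yaw] about the fixed x, y, z axes, in that order (R = Rz(yaw) Ry(pitch) Rx(roll)).
In Python, from workcell import status, viewer, env gives the robot as it stands. The module is installed in compiled form; this text tells all that it offers.
- The arm moves only by the tool move_arm, never from a script. Its argument "moves" is a list of rows, each a list of 3 entries, a list of its own where there are three numbers: the shift along the tool's x, y, z in cm, then the turn about the tool's x in rad, then the gripper's target within -1 to 1 (fully open at 1, half-way at 0, shut at -1). A call has 1 to 20 rows; each row is the pose to reach, as a shift and turn from the pose commanded when the call began, along the tool's axes at that moment; what a row does not reach only later rows make up. A row lasts 1/8 s, in which the tool goes at most 62.5 mm and 10.7 degrees, less where a joint would pass 70% of its speed; a pose out of reach is approached as far as the arm can. A call with a gripper value outside its range is refused whole. The fingers move at their own pace and stop on an object; "force" is the grip in N (left out, the last holds). Time passes only in rows, so rows that repeat a pose let the fingers close. It gives the time, the measured TCP pose, the force and the opening at its end, in the units of the state.
- status.state(): the state, without advancing time (a new reading comes with each control period).
- viewer.grab_frame(name): name is "scene" or "top" or "wrist"; returns the picture (480x640x3 uint8, red, green, blue); there is no depth.
- viewer.get_calibration(name): a dict with "camera_matrix" (3x3 intrinsics, pixels), "eye" and "rotation" of the camera in the world. Camera axes: x right, y down, z forward; pixel columns grow to the right and rows downward; lengths in mm; the calibration is good to about 2 mm. A picture is of the moment at which its call begins: read the wrist's pose just before it. get_calibration takes no time and is no camera call; for the wrist camera it gives the pose at the moment of the call.
- env.job_done(): hands the job in, once; it reports no verdict.
The state is a dict: "time_s": time; "qpos": joint angles; "qvel": joint speeds; "effort": joint torques, N m; "ee_pos": TCP position; "ee_rot": TCP orientation; "force": force on the tool from outside, world axes, zero at the start; "torque": the same for the moment, N m; "gripper_width": finger opening in mm.
Only numpy, scipy, OpenCV 4.12 (cv2) and the standard library are available. Lean on these libraries where they do the work, as an engineer would, in place of code of your own. Each camera call takes 0.05 s, during which the arm holds its last target.

## Working session

There is one attempt and no reset: what is moved stays moved. The work goes in short steps, Python scripts to look and compute and a tool call to move; the robot and the scene stay as the last step left them, time stands still between calls to the robot, and variables do not carry over. Pictures are saved under pics/ and viewed, and the job is handed in when it is done.

Besides the shell and the picture viewer there is one more tool, called after "Emit:" by a JSON object that holds its "method" and its "body". move_arm: Moves the arm, as the interface text tells. Its arguments: {"type":"object","properties":{"moves":{"type":"array","items":{"type":"array"}},"force":{"type":"number"}},"required":["moves"]}

```bash
mkdir -p pics
cat > h.py <<'E'
import numpy as np,cv2
from workcell import status,viewer,env
def grab(n,f):
    c=viewer.get_calibration(n);im=viewer.grab_frame(n);cv2.imwrite('pics/'+f,im[:,:,::-1]);return im,c
def ray(c,u,v):
    K=np.array(c['camera_matrix']);R=np.array(c['rotation']);d=R@np.linalg.inv(K)@np.array([u,v,1.]);return np.array(c['eye']),d
def onz(c,u,v,z):
    e,d=ray(c,u,v);return e+d*(z-e[2])/d[2]
def proj(c,p):
    K=np.array(c['camera_matrix']);R=np.array(c['rotation']);q=K@(R.T@(np.array(p,float)-np.array(c['eye'])));return q[:2]/q[2]
E
python3 - <<'E'
from h import *
for n in ['scene','top','wrist']:
    im,c=grab(n,n+'0.png');print(n,c)
print(status.state())
E
```

```text
scene {'camera_matrix': array([[461.8666121 ,   0.        , 318.4982543 ],
       [  0.        , 461.8666121 , 234.19989159],
       [  0.        ,   0.        ,   1.        ]]), 'eye': array([1187.18658716,  628.87506637,  727.7990423 ]), 'rotation': array([-123.98645791,   -1.07489051,  135.24590377])}
top {'camera_matrix': array([[565.88376112,   0.        , 321.93239968],
       [  0.        , 565.88376112, 238.66553468],
       [  0.        ,   0.        ,   1.        ]]), 'eye': array([ 364.46489974,  -14.86868234, 1300.36893021]), 'rotation': array([-173.4511074 ,   -1.07768781,  -90.82850585])}
wrist {'camera_matrix': array([[345.24893007,   0.        , 325.30137344],
       [  0.        , 345.24893007, 242.43144915],
       [  0.        ,   0.        ,   1.        ]]), 'eye': array([ 270.00596722, -513.96530435,  383.53674142]), 'rotation': array([ 1.63716721e+02,  8.19638610e-02, -7.02268055e+01])}
{'time_s': 0.15, 'qpos': array([-7.13902616e+01,  1.83425628e+01,  8.96901102e+01,  1.86998712e-03,
        7.20431050e+01, -1.14731426e+00]), 'qvel': array([-0.09189781, -0.10169449, -0.20519243, -0.09871707,  0.01036476,
       -0.01572898]), 'effort': array([-5.47758027e-04, -4.12776768e+01, -2.32151663e+01,  7.27515807e-02,
        4.34055110e-02, -8.94387745e-05]), 'ee_pos': array([ 194.27727522, -540.89723337,  291.62162761]), 'ee_rot': array([-92.49151538,  89.92420113, 107.26495963]), 'force': array([0.49509346, 0.21869334, 0.18954168]), 'torque': array([-0.06493843, -0.01419483,  0.00029806]), 'gripper_width': 90.80917880347711}
```

```bash
cat >> h.py <<'E'
from scipy.spatial.transform import Rotation as Ro
def rm(r): return Ro.from_euler('xyz',r,degrees=True).as_matrix()
_gc=viewer.get_calibration
def fixc(c):
    c=dict(c); 
    r=np.array(c['rotation'])
    if r.shape==(3,): c['rotation']=rm(r)
    return c
def grab(n,f):
    c=fixc(_gc(n));im=viewer.grab_frame(n);cv2.imwrite('pics/'+f,im[:,:,::-1]);return im,c
def cal(n): return fixc(_gc(n))
E
python3 -c "
from h import *
s=status.state();print(rm(s['ee_rot']).round(3))
c=cal('top')
for p in [(0,0,0),(850,0,0),(400,400,0),(400,-400,0)]: print(proj(c,p))
"
```

```text
[[-0.     0.338 -0.941]
 [ 0.001 -0.941 -0.338]
 [-1.    -0.001 -0.   ]]
[306.51505648 469.80401172]
[302.45817248  98.36296115]
[128.62908047 290.56121281]
[478.2369062  285.66955495]
```

View pics/top0.png

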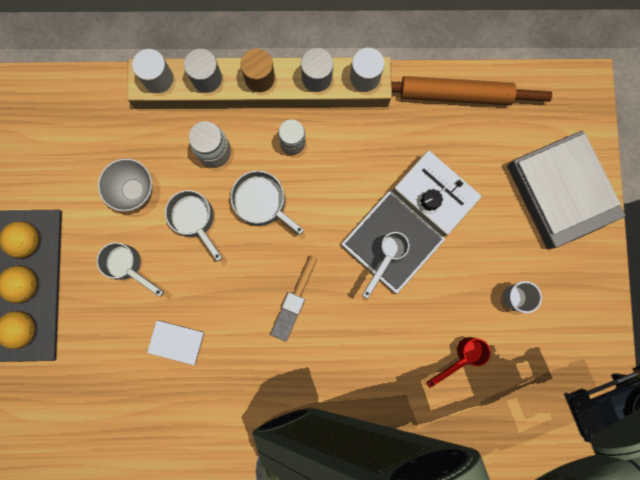

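View pics/scene0.png

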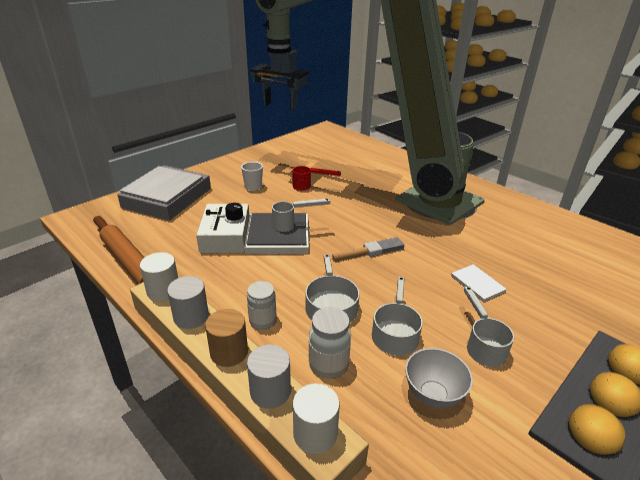

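View pics/wrist0.png

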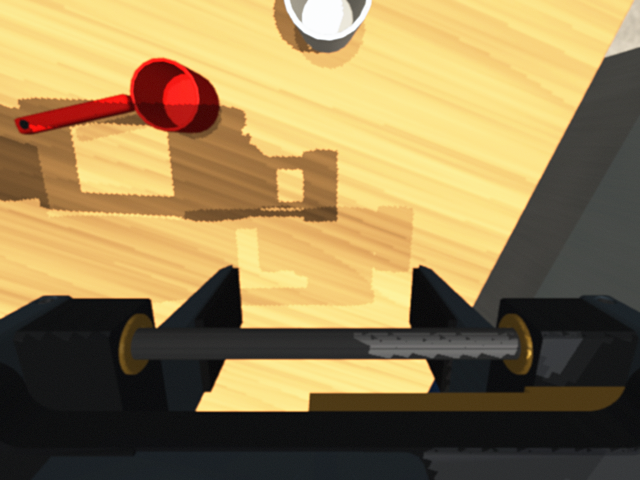

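Run:
```python
from h import *
im=cv2.imread('pics/top0.png')
cv2.imwrite('pics/t1.png',cv2.resize(im[150:310,90:310],None,fx=3.6,fy=3.6,interpolation=cv2.INTER_CUBIC))
cv2.imwrite('pics/t2.png',cv2.resize(im[145:305,335:495],None,fx=3.7,fy=3.7,interpolation=cv2.INTER_CUBIC))
hsv=cv2.cvtColor(im,cv2.COLOR_BGR2HSV)
m=((hsv[...,1]<60)&(hsv[...,2]>60)).astype(np.uint8)
n,l,st,ce=cv2.connectedComponentsWithStats(m)
for i in range(1,n):
    if st[i,4]>60: print(i,st[i],ce[i].round(1))
```

```text
1 [    0     0   640   204 43828] [334.5  38.8]
6 [279 120  26  34 710] [291.6 135.9]
7 [ 189  122   41   44 1345] [209.  143.5]
8 [ 513  131  113  116 7436] [569.1 188.4]
9 [ 342  151  139  147 8914] [410.2 222.7]
10 [  98  159   54   52 2230] [124.7 184.6]
11 [ 231  171   72   63 2428] [259.8 199.7]
12 [ 165  190   57   71 1898] [190.8 216.9]
14 [   0  210   60  151 4760] [ 35.3 284.4]
15 [  97  243   66   53 1454] [122.1 264.3]
16 [503 281  39  32 952] [522.7 296.7]
17 [271 292  33  49 805] [287.2 315.8]
18 [ 147  321   57   44 1682] [175.1 342.3]
20 [605 443  35  23 386] [626.4 452.6]
21 [256 456  21  24 180] [261.6 471.6]
24 [454 459  34  21 345] [474.4 472.7]
26 [594 462  46  18 494] [621.9 472.7]
```

View pics/t1.png

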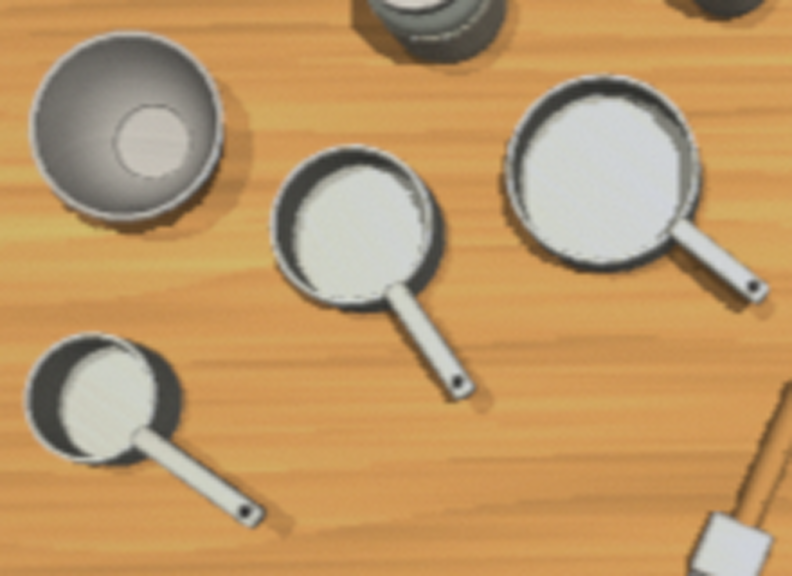

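View pics/t2.png

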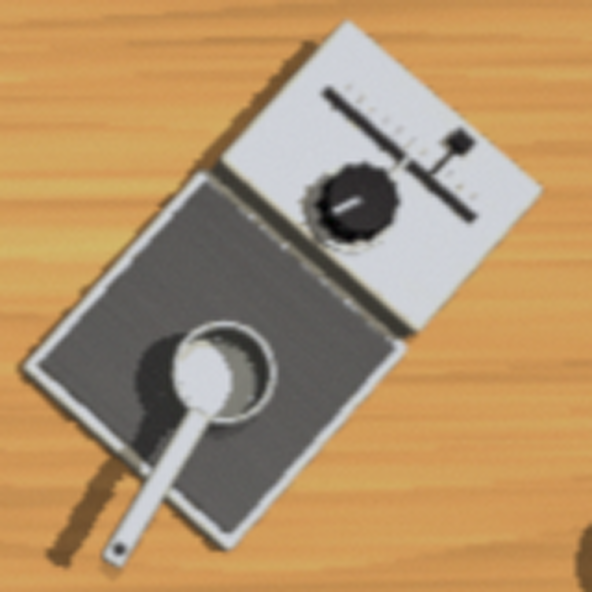

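Run:
```python
from h import *
c=cal('top')
def A(x,y):return 90+(x+.5)/3.6-.5,150+(y+.5)/3.6-.5
def B(x,y):return 335+(x+.5)/3.7-.5,145+(y+.5)/3.7-.5
for n,T,ce,zc,en,ze in [('p1',A,(602,172),50,(760,293),60),('p2',A,(353,227),54,(462,390),64),('p3',A,(91,399),58,(252,516),68),('p4',B,(224,372),92,(114,556),102)]:
    a=onz(c,*T(*ce),zc)[:2];b=onz(c,*T(*en),ze)[:2];d=b-a
    print(n,a.round(1),b.round(1),np.hypot(*d).round(1),np.degrees(np.arctan2(d[1],d[0])).round(1))
# warmer plate corners (white front body, z 30)
P=np.array([onz(c,*B(*q),30)[:2] for q in [(203,172),(24,368),(228,549),(405,346)]]);print(P.round(1),P.mean(0).round(1))
for i in range(4): d=P[(i+1)%4]-P[i];print(np.hypot(*d).round(1),np.degrees(np.arctan2(d[1],d[0])).round(1))
# console corners z=60
Q=np.array([onz(c,*B(*q),60)[:2] for q in [(219,160),(347,21),(543,187),(417,335)]]);print(Q.round(1))
for i in range(4): d=Q[(i+1)%4]-Q[i];print(np.hypot(*d).round(1),np.degrees(np.arctan2(d[1],d[0])).round(1))
print('knob',onz(c,*B(365,199),98)); print('tips',onz(c,*B(404,156),66),onz(c,*B(435,172),66))
print('red',onz(c,473,352,60),'cup',onz(c,524,296,75),'brush',onz(c,283,322,10),onz(c,312,258,10),'scraper',onz(c,175,342,12))
```

```text
p1 [602.4 103.9] [524.1   6.3] 125.1 -128.7
p2 [568.9 256.7] [466.4 187.5] 123.7 -145.9
p3 [464.4 412.9] [392.  311.7] 124.4 -125.6
p4 [ 486.8 -197.1] [ 381.1 -129.5] 125.4 147.4
[[ 617.5 -197. ]
 [ 497.1  -84. ]
 [ 385.3 -205.7]
 [ 507.7 -318.2]] [ 501.9 -201.2]
165.1 136.8
165.2 -132.6
166.2 -42.6
163.5 47.8
[[ 618.8 -202.6]
 [ 704.1 -283.3]
 [ 600.1 -398.6]
 [ 510.9 -318.5]]
117.4 -43.4
155.3 -132.0
119.9 138.1
158.3 47.0
knob [ 586.90470654 -281.83164545   98.        ]
tips [ 618.84192679 -313.49064961   66.        ] [ 608.85048716 -331.84738391   66.        ]
red [ 255.22707279 -364.20360828   60.        ] cup [ 374.2328427  -476.56226838   75.        ] brush [324.23875661  49.23858469  10.        ] [468.05560605 -17.93178205  10.        ] scraper [283.69930482 290.44037129  12.        ]
```

```bash
cat >> h.py <<'E'
def goto(x,y,z,phi):
    """TCP target; phi = world angle (deg) of tool z. prints shift cm, turn rad"""
    s=status.state();R=rm(s['ee_rot']);d=R.T@(np.array([x,y,z])-s['ee_pos'])/10
    p0=np.degrees(np.arctan2(R[1,2],R[0,2]));t=-((phi-p0+180)%360-180)
    q1=np.degrees(np.arctan2(y,x));
    print('shift',d.round(2),'turn',np.radians(t).round(3),'rows',np.ceil(max(np.linalg.norm(d)/6.25,abs(t)/10.7)),'q6pred',((q1-90-phi+180)%360-180).round(0),'phi0',p0.round(1), 'pos',s['ee_pos'].round(1),'q6',s['qpos'][5].round(1),'t',s['time_s'])
E
python3 -c "
from h import *
goto(400,-140,300,-33)"
```

```text
shift [ -0.8  -30.78 -32.91] turn -2.221 rows 12.0 q6pred -76.0 phi0 -160.2 pos [ 194.3 -540.9  291.6] q6 -1.1 t 0.15
```

Emit:
{"method": "move_arm", "body": {"moves": [[[-0.8,-30.8,-32.9],-2.22,1],[[-0.8,-30.8,-32.9],-2.22,1],[[-0.8,-30.8,-32.9],-2.22,1],[[-0.8,-30.8,-32.9],-2.22,1],[[-0.8,-30.8,-32.9],-2.22,1],[[-0.8,-30.8,-32.9],-2.22,1],[[-0.8,-30.8,-32.9],-2.22,1],[[-0.8,-30.8,-32.9],-2.22,1],[[-0.8,-30.8,-32.9],-2.22,1],[[-0.8,-30.8,-32.9],-2.22,1],[[-0.8,-30.8,-32.9],-2.22,1],[[-0.8,-30.8,-32.9],-2.22,1],[[-0.8,-30.8,-32.9],-2.22,1],[[-0.8,-30.8,-32.9],-2.22,1],[[-0.8,-30.8,-32.9],-2.22,1]], "force": 40}}

```text
time_s: 2.02
ee_pos: [399.8, -140.1, 300.2]
ee_rot: [-136.0, 90.0, -169.1]
force: [0.2, -0.7, -0.2]
gripper_width: 91.3
```

```bash
python3 -c "
from h import *
grab('wrist','w1.png')
goto(400,-140,300,-33)"
```

```text
shift [0.02 0.01 0.  ] turn -0.002 rows 1.0 q6pred -76.0 phi0 -33.1 pos [ 399.9 -140.1  300.2] q6 -77.8 t 2.075
```

View pics/w1.png

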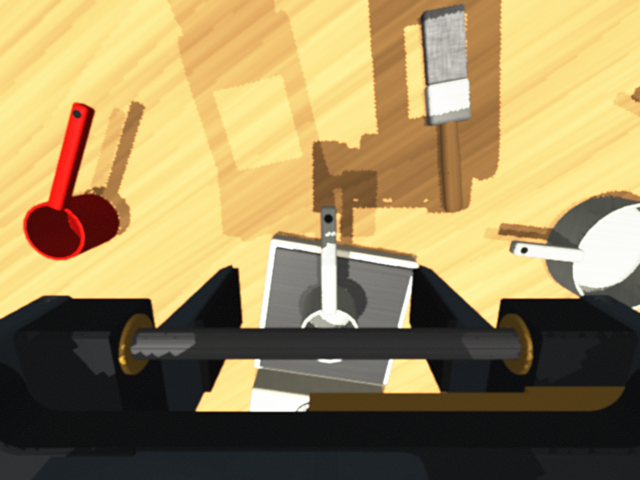

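Run:
```python
from h import *
c=cal('wrist');print(c['eye'])
im=cv2.imread('pics/w1.png');cv2.imwrite('pics/w1c.png',cv2.resize(im[190:400,230:440],None,fx=3.5,fy=3.5,interpolation=cv2.INTER_CUBIC))
```

```text
[333.95392796 -96.48821303 392.24353924]
```

View pics/w1c.png

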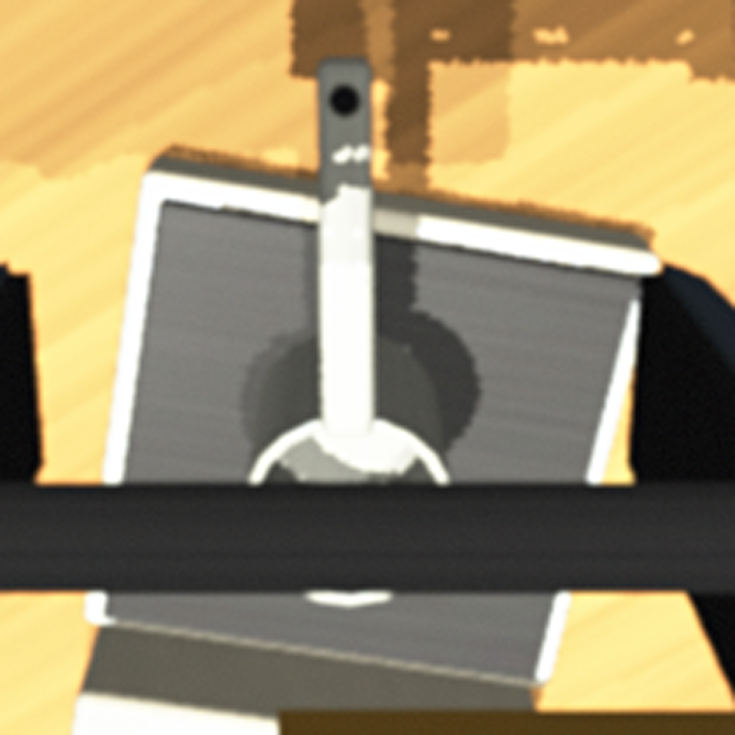

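```bash
cat >> h.py <<'E'
def ang(d): return np.degrees(np.arctan2(d[1],d[0]))
E
python3 - <<'E'
from h import *
c=cal('wrist')
T=lambda x,y:(230+(x+.5)/3.5-.5,190+(y+.5)/3.5-.5)
e=onz(c,*T(345,60),102)[:2];r=onz(c,*T(348,432),102)[:2];h=onz(c,*T(344,100),102)[:2]
print('end',e,'root',r,'hole',h,np.hypot(*(r-e)),ang(e-r))
t=onz(c,*T(348,419),92)[:2];b=onz(c,*T(348,604),92)[:2];print('rim',t,b,(t+b)/2,np.hypot(*(t-b)))
P=np.array([onz(c,*T(*q),30)[:2] for q in [(146,170),(662,265),(543,684),(90,622)]]);print(P.round(1),P.mean(0))
for i in range(4): d=P[(i+1)%4]-P[i];print(np.hypot(*d).round(1),ang(d).round(1))
E
```

```text
end [ 380.20119392 -123.55790039] root [ 464.71691019 -177.38628467] hole [ 388.39436603 -129.16073023] 100.2018026351025 147.50678297253057
rim [ 465.90041931 -178.02375827] [ 515.36848066 -210.03831284] [ 490.63444998 -194.03103555] 58.923855931315906
[[ 386.9 -201. ]
 [ 502.3  -81.6]
 [ 618.4 -193.3]
 [ 509.7 -313. ]] [ 504.32133736 -197.22823637]
166.0 46.0
161.2 -43.9
161.6 -132.2
166.2 137.6
```

```bash
python3 -c "
from h import *
goto(397,-134.3,155,-32.5)"
```

```text
shift [14.52  0.33 -0.56] turn -0.011 rows 3.0 q6pred -76.0 phi0 -33.1 pos [ 399.9 -140.1  300.2] q6 -77.8 t 2.075
```

Emit:
{"method": "move_arm", "body": {"moves": [[[0,0.33,-0.56],-0.011,1],[[5,0.33,-0.56],-0.011,0],[[10,0.33,-0.56],-0.011,0],[[14.5,0.33,-0.56],-0.011,0],[[14.5,0.33,-0.56],-0.011,0],[[14.5,0.33,-0.56],-0.011,-1],[[14.5,0.33,-0.56],-0.011,-1],[[14.5,0.33,-0.56],-0.011,-1],[[14.5,0.33,-0.56],-0.011,-1],[[14.5,0.33,-0.56],-0.011,-1]], "force": 40}}

```text
time_s: 3.32
ee_pos: [397.2, -134.3, 155.7]
ee_rot: [12.0, 89.9, -20.5]
force: [-1.1, 0.6, 4.1]
gripper_width: 14.2
```

```bash
python3 -c "
from h import *
goto(302,-291,126,-32.5)"
```

```text
shift [  2.97 -18.33   0.36] turn 0.001 rows 3.0 q6pred -101.0 phi0 -32.4 pos [ 397.2 -134.3  155.7] q6 -77.8 t 3.325
```

Emit:
{"method": "move_arm", "body": {"moves": [[[-2,0,0],0,-1],[[-5,0,0],0,-1],[[-6,-3,0],0,-1],[[-6,-6,0.1],0,-1],[[-6,-9,0.2],0,-1],[[-6,-12,0.3],0,-1],[[-6,-15,0.4],0,-1],[[-6,-17.5,0.4],0,-1],[[-4,-18.3,0.4],0,-1],[[-1,-18.3,0.4],0,-1],[[1,-18.3,0.4],0,-1],[[2.2,-18.3,0.4],0,-1],[[2.7,-18.3,0.4],0,-1],[[3,-18.3,0.4],0,-1],[[3,-18.3,0.4],0,-1]]}}

```text
time_s: 5.2
ee_pos: [302.4, -291.0, 125.9]
ee_rot: [-15.6, 89.9, -48.0]
force: [-0.5, -0.1, 0.8]
gripper_width: 14.1
```

```bash
python3 -c "
from h import *
goto(534,20,290,-129)"
```

```text
shift [-16.41  38.67   2.89] turn 1.686 rows 10.0 q6pred 41.0 phi0 -32.4 pos [ 302.4 -291.   125.9] q6 -103.1 t 5.2
```

Emit:
{"method": "move_arm", "body": {"moves": [[[3,-18.3,0.4],0,-0.3],[[3,-18.3,0.4],0,-0.3],[[3,-18.3,0.4],0,-0.3]]}}

```text
time_s: 5.58
ee_pos: [207.4, -449.2, 96.0]
ee_rot: [-5.7, 89.8, -38.1]
force: [3.1, 3.0, 3.1]
gripper_width: 32.0
```

```bash
python3 -c "
from h import *
goto(534,20,290,-129);print(status.state()['gripper_width'])
im,c=grab('top','t3.png');cv2.imwrite('pics/t3c.png',cv2.resize(im[150:450,90:510,::-1],None,fx=1.9,fy=1.9,interpolation=cv2.INTER_CUBIC))"
```

```text
shift [-19.4   57.11   2.49] turn 1.686 rows 10.0 q6pred 41.0 phi0 -32.4 pos [ 207.4 -449.2   96. ] q6 -124.3 t 5.575
31.968271194389537
```

View pics/t3c.png

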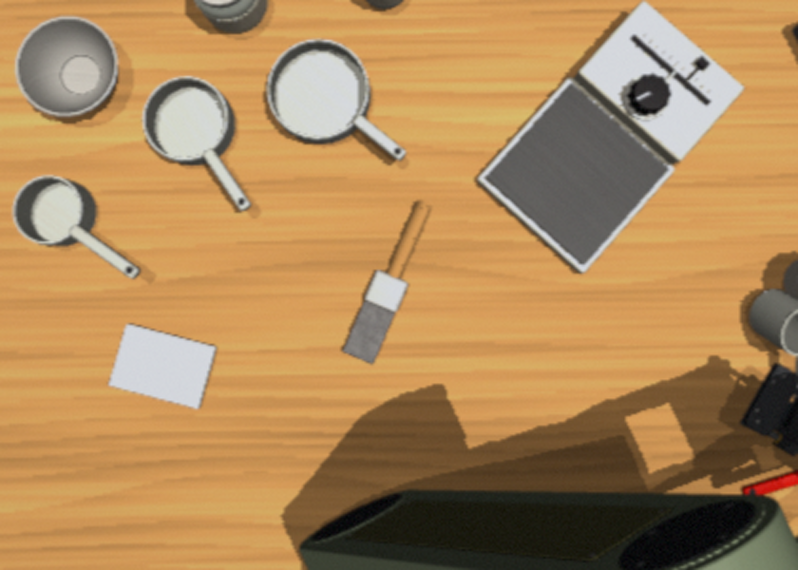

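I repeated an old shift from the new pose, which dragged the arm about 18 cm further. Checking for damage.

```bash
python3 -c "
from h import *
im=cv2.imread('pics/t3.png')
cv2.imwrite('pics/t3d.png',cv2.resize(im[240:460,420:640],None,fx=2.7,fy=2.7,interpolation=cv2.INTER_CUBIC))
im=cv2.imread('pics/top0.png')
cv2.imwrite('pics/t0d.png',cv2.resize(im[240:460,420:640],None,fx=2.7,fy=2.7,interpolation=cv2.INTER_CUBIC))
im,c=grab('scene','s3.png');cv2.imwrite('pics/s3c.png',cv2.resize(im[100:300,150:450,::-1],None,fx=2.6,fy=2.6,interpolation=cv2.INTER_CUBIC))
print(status.state())"
```

```text
{'time_s': 5.675, 'qpos': array([ -66.86029221,   23.75155308,  114.77461908,   -0.13662057,
         41.21305739, -124.10607636]), 'qvel': array([ 3.64006025, -1.93646856,  3.90335488,  1.68548319,  2.17400792,
        3.03041678]), 'effort': array([ -0.60742049, -37.17039585, -16.54542267,   0.29606354,
        -0.48661854,  -0.30261135]), 'ee_pos': array([ 205.44077169, -452.49059207,   95.48573517]), 'ee_rot': array([-53.24713002,  89.72405474, -85.89877584]), 'force': array([-1.56393165,  0.16811209,  0.08523518]), 'torque': array([ 0.07467092,  0.38766656, -0.00310324]), 'gripper_width': 31.852519768404182}
```

View pics/t3d.png

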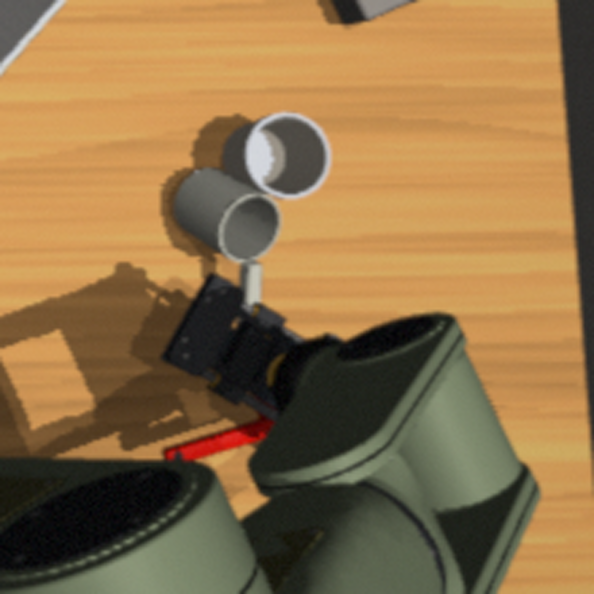

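View pics/s3c.png

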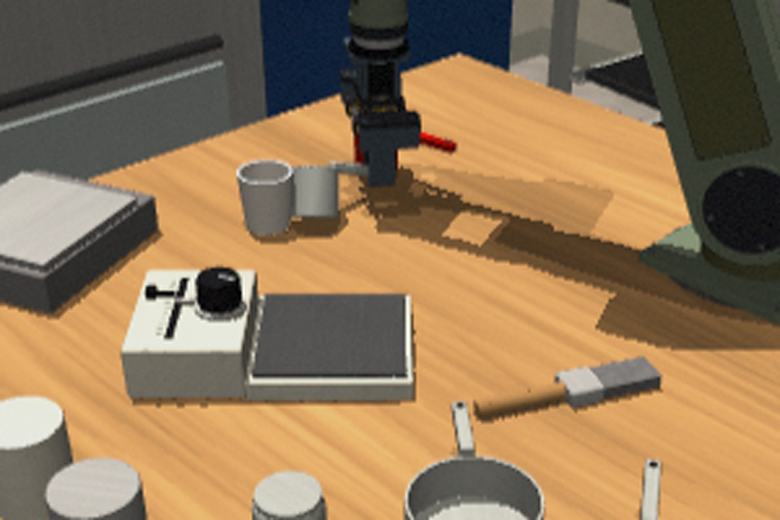

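View pics/t0d.png

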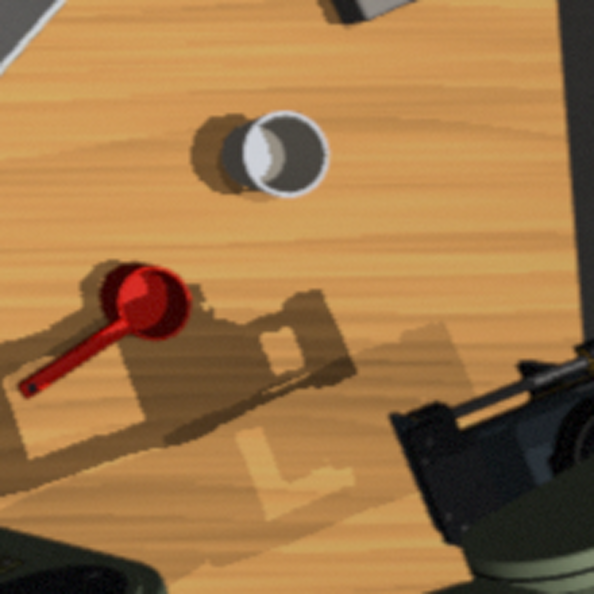

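Emit:
{"method": "move_arm", "body": {"moves": [[[-1,0,0],0,-0.2],[[-2,0,0],0,-0.2],[[-4,0,0],0,-0.2],[[-6,0,0],0,-0.2],[[-9,0,0],0,-0.2],[[-12,0,0],0,-0.2],[[-15,0,0],0,-0.2],[[-18,0,0],0,-0.2],[[-20,0,0],0,-0.2],[[-20,0,0],0,-0.2]]}}

```text
time_s: 6.92
ee_pos: [208.6, -447.2, 297.8]
ee_rot: [-31.7, 89.7, -64.0]
force: [-0.8, -0.3, -0.3]
gripper_width: 36.5
```

```bash
python3 -c "
from h import *
im,c=grab('wrist','w4.png')
im,c=grab('scene','s4.png');cv2.imwrite('pics/s4c.png',cv2.resize(im[100:300,150:450,::-1],None,fx=2.6,fy=2.6,interpolation=cv2.INTER_CUBIC))
goto(534,20,290,-129)"
```

```text
shift [ 0.53 56.86  2.59] turn 1.687 rows 10.0 q6pred 41.0 phi0 -32.3 pos [ 208.  -446.5  295.3] q6 -124.0 t 7.025
```

View pics/w4.png

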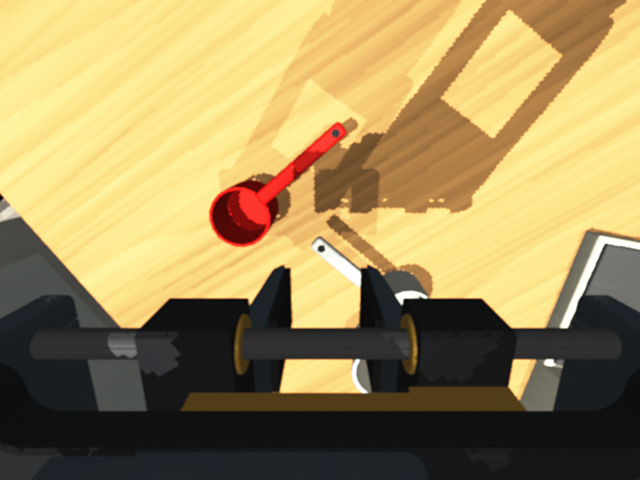

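View pics/s4c.png

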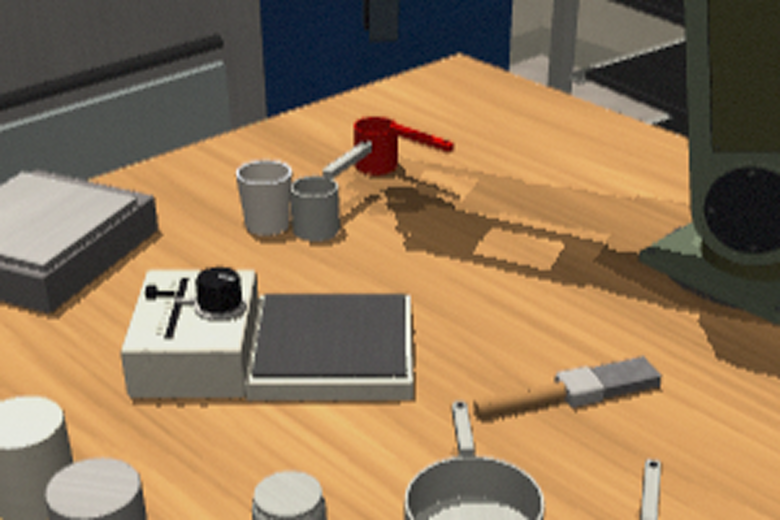

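Emit:
{"method": "move_arm", "body": {"moves": [[[0.5,5,0.2],0.15,0],[[0.5,11,0.5],0.3,0],[[0.5,17,0.8],0.48,0],[[0.5,23,1],0.66,0],[[0.5,29,1.3],0.84,0],[[0.5,35,1.6],1.02,0],[[0.5,41,2],1.2,0],[[0.5,47,2.3],1.38,0],[[0.5,53,2.5],1.56,0],[[0.5,56.9,2.6],1.69,0],[[0.5,56.9,2.6],1.69,0],[[0.5,56.9,2.6],1.69,0],[[0.5,56.9,2.6],1.69,0]]}}

```text
time_s: 8.65
ee_pos: [533.6, 18.6, 289.3]
ee_rot: [-35.9, 89.9, -165.1]
force: [-0.2, 0.5, 1.0]
gripper_width: 45.5
```

```bash
python3 -c "
from h import *
im,c=grab('wrist','w5.png')
goto(534,20,290,-129)"
```

```text
shift [-0.03 -0.08 -0.17] turn -0.004 rows 1.0 q6pred 41.0 phi0 -129.2 pos [533.6  18.2 289.7] q6 40.0 t 8.7
```

View pics/w5.png

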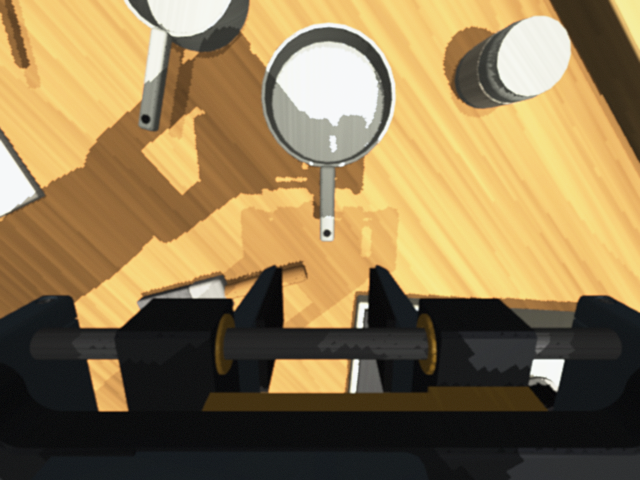

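```bash
cat >> h.py <<'E'
def pan(c,h,rimc,end,z0=0):
    a=onz(c,*rimc,z0+h)[:2];b=onz(c,*end,z0+h+10)[:2];d=b-a
    th=ang(d);print('rim',a.round(1),'end',b.round(1),'len',np.hypot(*d).round(1),'theta',th.round(1))
    return a,b,th
E
python3 - <<'E'
from h import *
c=cal('wrist')
a,b,th=pan(c,50,(328.5,94),(327,240))
for q in [(262,94),(395,94),(328,22),(328,166)]: print(onz(c,*q,50).round(1))
u=np.array([np.cos(np.radians(th)),np.sin(np.radians(th))])
m=(a+65*u+b-65*u)/2; g=m+45*u; print(m,'end',m+65*u,'ctr',m-65*u,'grip',g)
goto(*g,113,th)
E
```

```text
rim [612.3 109.3] end [527.8   7.8] len 132.1 theta -129.7
[566.5 146.7  50. ]
[658.  72.  50.]
[647.3 153.2  50. ]
[572.4  61.   50. ]
[570.04090758  58.55269225] end [528.49087274   8.56674817] ctr [611.59094242 108.53863632] grip [541.27549885  23.94703866]
shift [17.66  0.25 -0.96] turn 0.009 rows 3.0 q6pred 42.0 phi0 -129.2 pos [533.6  18.2 289.7] q6 40.0 t 8.7
```

Emit:
{"method": "move_arm", "body": {"moves": [[[4,0.25,-1],0.01,0],[[10,0.25,-1],0.01,0],[[15,0.25,-1],0.01,0],[[17.6,0.25,-1],0.01,0],[[17.6,0.25,-1],0.01,-1],[[17.6,0.25,-1],0.01,-1],[[17.6,0.25,-1],0.01,-1],[[17.6,0.25,-1],0.01,-1],[[17.6,0.25,-1],0.01,-1]], "force": 45}}

```text
time_s: 9.82
ee_pos: [543.3, 25.0, 115.7]
ee_rot: [128.3, 89.9, -1.5]
force: [-2.0, 1.0, 6.4]
gripper_width: 13.6
```

```bash
python3 -c "
from h import *
goto(398.1,-222.4,185,-167.5)
s=status.state();print(s['force'])"
```

```text
shift [-6.96  4.71 28.29] turn 0.658 rows 5.0 q6pred 48.0 phi0 -129.8 pos [543.3  25.  115.7] q6 41.3 t 9.825
[-2.00206861  1.02654297  6.39879446]
```

Emit:
{"method": "move_arm", "body": {"moves": [[[-2,0,0],0,-1],[[-5,0,0],0,-1],[[-8,0,0],0,-1],[[-9,0.5,3],0.07,-1],[[-9,1,6],0.14,-1],[[-9,1.5,9],0.21,-1],[[-9,2,12],0.28,-1],[[-9,2.5,15],0.35,-1],[[-9,3,18],0.42,-1],[[-9,3.5,21],0.49,-1],[[-9,4,24],0.56,-1],[[-9,4.4,26.5],0.62,-1],[[-8,4.7,28.3],0.66,-1],[[-7,4.7,28.3],0.66,-1],[[-7,4.7,28.3],0.66,-1],[[-7,4.7,28.3],0.66,-1]]}}

```text
time_s: 11.82
ee_pos: [398.0, -221.9, 184.3]
ee_rot: [-70.5, 90.0, 121.9]
force: [0.2, -1.0, -4.2]
gripper_width: 13.6
```

```bash
python3 -c "
from h import *
im,c=grab('wrist','w6.png')
im,c=grab('scene','s6.png');cv2.imwrite('pics/s6c.png',cv2.resize(im[120:320,150:450,::-1],None,fx=2.6,fy=2.6,interpolation=cv2.INTER_CUBIC))
goto(398.1,-222.4,145,-167.5)"
```

```text
shift [3.95 0.03 0.01] turn -0.001 rows 1.0 q6pred 48.0 phi0 -167.6 pos [ 398.1 -222.1  184.5] q6 47.0 t 11.925
```

View pics/w6.png

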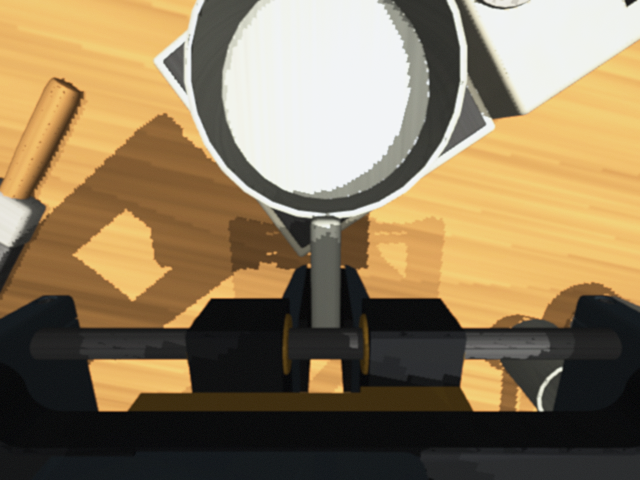

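View pics/s6c.png

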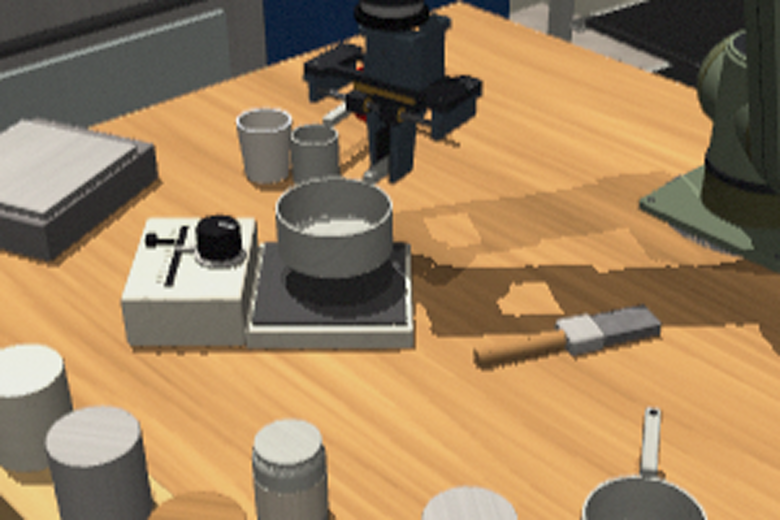

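Emit:
{"method": "move_arm", "body": {"moves": [[[1.5,0,0],0,-1],[[2.8,0,0],0,-1],[[3.4,0,0],0,-1],[[3.7,0,0],0,-1],[[3.9,0,0],0,-1],[[4.0,0,0],0,-1],[[4.1,0,0],0,-1],[[4.1,0,0],0,-1]]}}

```text
time_s: 12.92
ee_pos: [397.5, -222.6, 145.6]
ee_rot: [130.5, 89.9, -37.2]
force: [-7.1, 2.6, 16.7]
gripper_width: 13.8
```

```bash
python3 -c "
from h import *
im,c=grab('scene','s7.png');cv2.imwrite('pics/s7c.png',cv2.resize(im[120:320,150:450,::-1],None,fx=2.6,fy=2.6,interpolation=cv2.INTER_CUBIC))
goto(398.1,-222.4,145,-167.5)"
```

```text
shift [ 0.06 -0.   -0.06] turn -0.002 rows 1.0 q6pred 48.0 phi0 -167.6 pos [ 397.5 -222.5  145.6] q6 47.0 t 12.975
```

View pics/s7c.png

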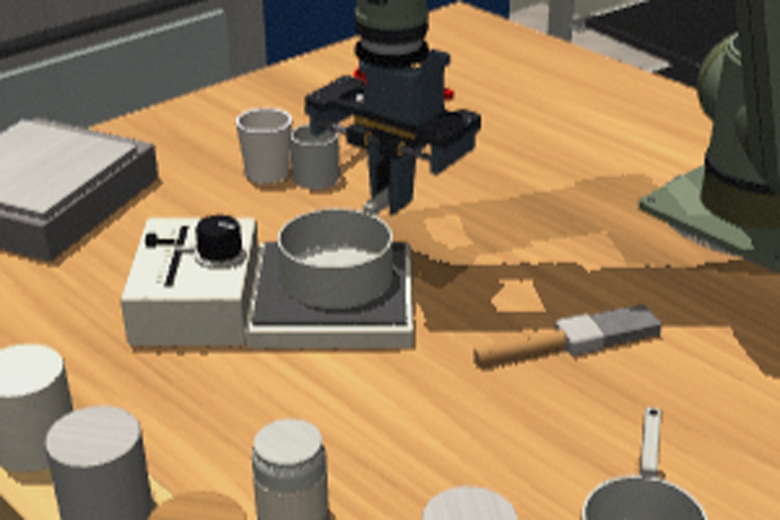

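Emit:
{"method": "move_arm", "body": {"moves": [[[0,0,0],0,-0.4],[[0,0,0],0,-0.3],[[0,0,0],0,-0.3],[[-2,0,0],0,-0.3],[[-5,0,0],0,-0.3],[[-10,0,0],0,-0.3],[[-15,0,0],0,-0.3],[[-15,0,0],0,-0.3]]}}

```text
time_s: 13.98
ee_pos: [399.4, -223.4, 297.0]
ee_rot: [137.3, 89.5, -30.3]
force: [-0.8, 0.5, -0.2]
gripper_width: 31.9
```

```bash
python3 -c "
from h import *
im,c=grab('wrist','w8.png')
im,c=grab('top','t8.png')
goto(480,195,310,-146)"
```

```text
shift [ -1.7  -39.   -16.99] turn -0.378 rows 7.0 q6pred 78.0 phi0 -167.6 pos [ 397.5 -222.3  293. ] q6 47.0 t 14.075
```

View pics/w8.png

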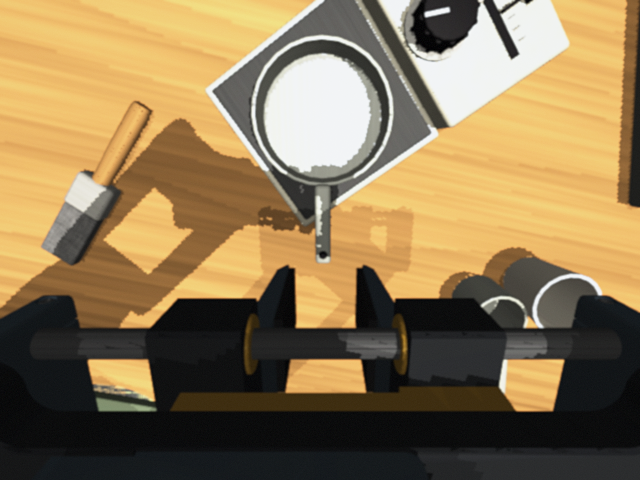

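View pics/t8.png

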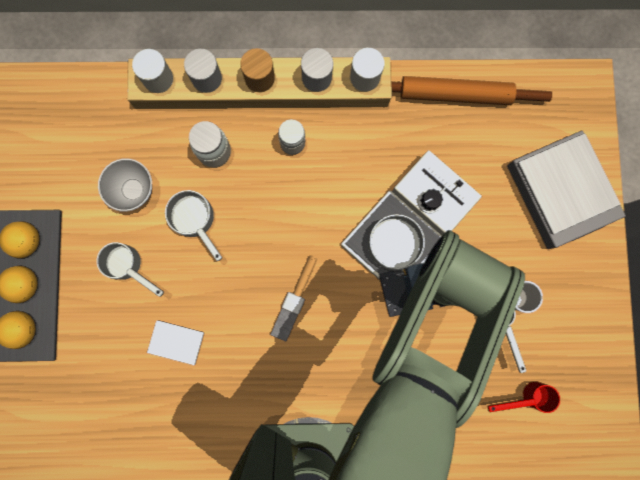

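Run:
```python
from h import *
c=cal('wrist')
a,b,th=pan(c,50,(321.5,111),(322,262),30)
P=[onz(c,*q,30)[:2] for q in [(206,91),(306,223),(437,131)]];print(np.array(P).round(1),'ctr',(P[0]+P[2])/2)
for i in (0,1):
    d=P[i+1]-P[i];print(np.hypot(*d),ang(d))
```

```text
rim [ 499.2 -196.9] end [ 373.3 -224.7] len 129.0 theta -167.5
[[ 496.9  -84.7]
 [ 391.3 -203. ]
 [ 509.3 -309.9]] ctr [ 503.06909374 -197.27465278]
158.58193508337314 -131.73344993360945
159.21201697605755 -42.1773429418564
```

Emit:
{"method": "move_arm", "body": {"moves": [[[-1.7,-5,-2],-0.04,0],[[-1.7,-11,-5],-0.1,0],[[-1.7,-17,-7.5],-0.16,0],[[-1.7,-23,-10],-0.22,0],[[-1.7,-29,-12.5],-0.28,0],[[-1.7,-35,-15],-0.34,0],[[-1.7,-39,-17],-0.38,0],[[-1.7,-39,-17],-0.38,0],[[-1.7,-39,-17],-0.38,0],[[-1.7,-39,-17],-0.38,0]]}}

```text
time_s: 15.32
ee_pos: [479.8, 193.6, 309.6]
ee_rot: [-0.9, 89.9, -146.9]
force: [0.2, 0.2, 0.3]
gripper_width: 45.6
```

```bash
python3 -c "
from h import *
im,c=grab('wrist','w9.png')
goto(480,195,310,-146)"
```

```text
shift [-0.01 -0.12 -0.08] turn 0.0 rows 1.0 q6pred 78.0 phi0 -146.0 pos [480.  193.6 309.9] q6 76.7 t 15.375
```

View pics/w9.png

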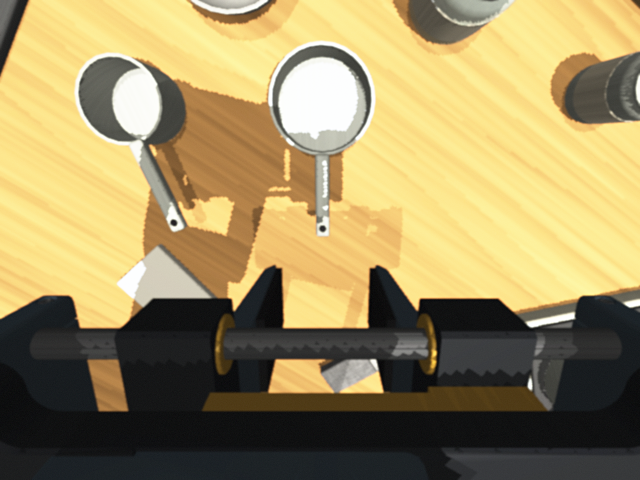

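```bash
cat >> h.py <<'E'
def grip(a,b,th,zh,phi=None):
    u=np.array([np.cos(np.radians(th)),np.sin(np.radians(th))]);m=(a+b)/2;g=m+43*u
    print('end',(m+65*u).round(1),'ctr',(m-65*u).round(1),'grip',g.round(1)); goto(*g,zh+60,th if phi is None else phi)
E
python3 - <<'E'
from h import *
c=cal('wrist')
a,b,th=pan(c,54,(321.5,98),(322,236))
print([np.linalg.norm(onz(c,269,98,54)-onz(c,374,98,54))])
grip(a,b,th,57)
E
```

```text
rim [577.  262.8] end [468.5 189.3] len 131.0 theta -145.9
[np.float64(98.19413696307373)]
end [468.9 189.6] ctr [576.5 262.5] grip [487.1 201.9]
shift [19.29 -0.29 -1.08] turn -0.002 rows 4.0 q6pred 78.0 phi0 -146.0 pos [480.  193.6 309.9] q6 76.7 t 15.375
```

Emit:
{"method": "move_arm", "body": {"moves": [[[5,-0.3,-1.1],0,0],[[11,-0.3,-1.1],0,0],[[16,-0.3,-1.1],0,0],[[19.3,-0.3,-1.1],0,0],[[19.3,-0.3,-1.1],0,-0.6],[[19.3,-0.3,-1.1],0,-1],[[19.3,-0.3,-1.1],0,-1],[[19.3,-0.3,-1.1],0,-1],[[19.3,-0.3,-1.1],0,-1],[[19.3,-0.3,-1.1],0,-1]], "force": 45}}

```text
time_s: 16.62
ee_pos: [488.4, 203.7, 118.7]
ee_rot: [158.1, 89.8, 12.3]
force: [-0.7, -1.7, 6.2]
gripper_width: 13.9
```

Run:
```python
from h import *
s=status.state();ctr=np.array([576.5,262.5]);d=s['ee_pos'][:2]-ctr;print(d,np.hypot(*d),ang(d))
r=np.hypot(*d);th=np.radians(155.5);t=np.array([500.5,-197.5])+r*np.array([np.cos(th),np.sin(th)]);print(t)
goto(*t,215,155.5)
```

```text
[-88.13287347 -58.77932851] 105.93589026022963 -146.29909627061517
[ 404.10244267 -153.56910215]
shift [-9.68 24.85 27.  ] turn 1.024 rows 7.0 q6pred 94.0 phi0 -145.9 pos [488.4 203.7 118.7] q6 77.3 t 16.625
```

Emit:
{"method": "move_arm", "body": {"moves": [[[-2,0,0],0,-1],[[-5,0,0],0,-1],[[-8,1,1],0.04,-1],[[-9.7,3,3.2],0.12,-1],[[-9.7,5.5,6],0.22,-1],[[-9.7,8.3,9],0.34,-1],[[-9.7,11,12],0.46,-1],[[-9.7,13.8,15],0.57,-1],[[-9.7,16.6,18],0.68,-1],[[-9.7,19.3,21],0.8,-1],[[-9.7,22,24],0.9,-1],[[-9.7,24,26],0.98,-1],[[-9.7,24.8,27],1.02,-1],[[-9.7,24.8,27],1.024,-1],[[-9.7,24.8,27],1.024,-1],[[-9.7,24.8,27],1.024,-1]]}}

```text
time_s: 18.62
ee_pos: [403.5, -152.4, 214.2]
ee_rot: [-49.8, 90.0, 105.7]
force: [0.5, -0.0, -2.4]
gripper_width: 13.6
```

```bash
python3 -c "
from h import *
im,c=grab('wrist','w10.png')
goto(404.1,-153.6,151,155.5)"
```

```text
shift [ 6.32  0.08 -0.1 ] turn 0.001 rows 2.0 q6pred 94.0 phi0 155.6 pos [ 403.5 -152.5  214.2] q6 92.2 t 18.675
```

View pics/w10.png

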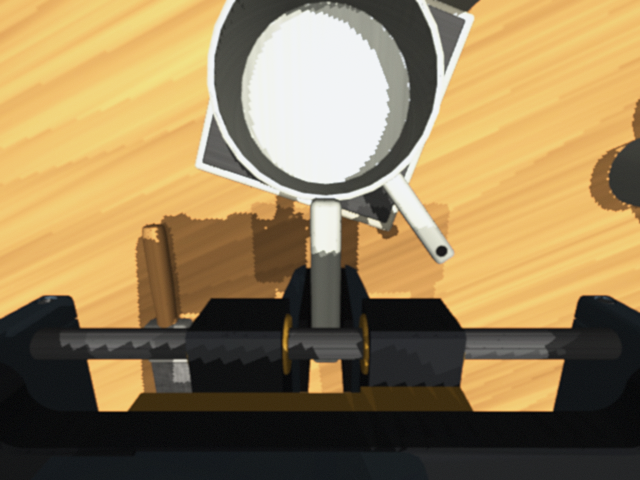

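Run:
```python
from h import *
c=cal('wrist');z=151
L=onz(c,208,75,z);R=onz(c,443,75,z);B=onz(c,325.5,198,z)
print(L,R,np.hypot(*(L-R)[:2]),(L+R)/2,B)
u=np.array([np.cos(np.radians(155.5)),np.sin(np.radians(155.5))]);print('ctr from bottom',B[:2]-50*u)
```

```text
[ 520.5284178  -152.25295797  151.        ] [ 480.64974254 -240.04491587  151.        ] 96.42477177203078 [ 500.58908017 -196.14893692  151.        ] [ 454.44394216 -175.2071938   151.        ]
ctr from bottom [ 499.9420057  -195.94185593]
```

Emit:
{"method": "move_arm", "body": {"moves": [[[2,0.1,-0.1],0,-1],[[3.5,0.1,-0.1],0,-1],[[4.7,0.1,-0.1],0,-1],[[5.5,0.1,-0.1],0,-1],[[6,0.1,-0.1],0,-1],[[6.3,0.1,-0.1],0,-1],[[6.5,0.1,-0.1],0,-1],[[6.5,0.1,-0.1],0,-1]]}}

```text
time_s: 19.68
ee_pos: [402.9, -154.1, 151.0]
ee_rot: [-3.5, 89.9, 151.9]
force: [-7.6, 4.8, 15.9]
gripper_width: 13.5
```

```bash
python3 -c "
from h import *
im,c=grab('scene','s11.png');cv2.imwrite('pics/s11c.png',cv2.resize(im[120:320,150:450,::-1],None,fx=2.6,fy=2.6,interpolation=cv2.INTER_CUBIC))
goto(404.1,-153.6,151,155.5)"
```

```text
shift [-0.   -0.1  -0.09] turn -0.001 rows 1.0 q6pred 94.0 phi0 155.5 pos [ 402.9 -154.1  151. ] q6 92.1 t 19.725
```

View pics/s11c.png

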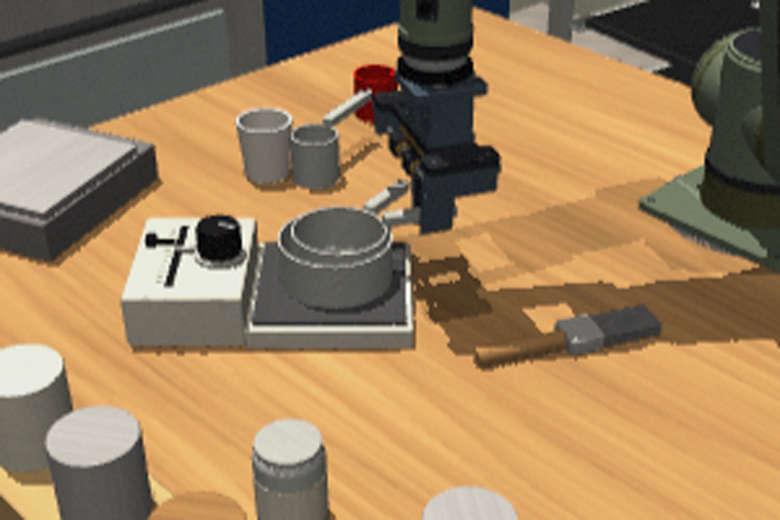

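Emit:
{"method": "move_arm", "body": {"moves": [[[0,0,0],0,-0.4],[[0,0,0],0,-0.3],[[0,0,0],0,-0.3],[[-2,0,0],0,-0.3],[[-5,0,0],0,-0.3],[[-10,0,0],0,-0.3],[[-15,0,0],0,-0.3],[[-15,0,0],0,-0.3]]}}

```text
time_s: 20.72
ee_pos: [405.6, -155.3, 302.9]
ee_rot: [-178.2, 89.5, -22.8]
force: [0.5, -0.2, -0.4]
gripper_width: 31.6
```

```bash
python3 -c "
from h import *
im,c=grab('wrist','w12.png')
im,c=grab('top','t12.png')
goto(405,325,310,54)"
```

```text
shift [ -1.11 -43.68  19.79] turn 1.771 rows 10.0 q6pred -105.0 phi0 155.5 pos [ 403.6 -154.5  299. ] q6 92.1 t 20.825
```

View pics/w12.png

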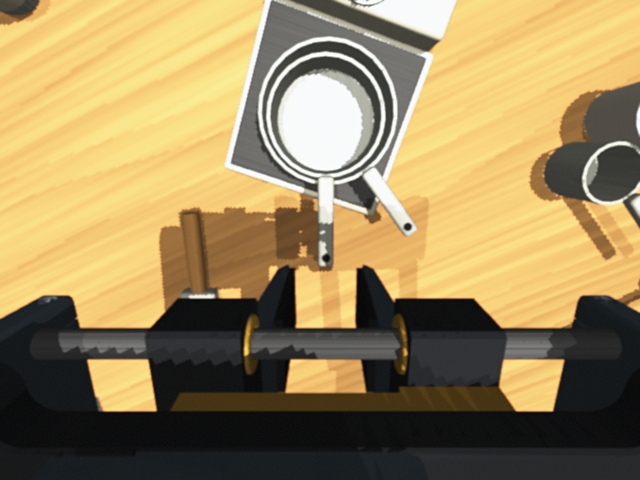

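View pics/t12.png

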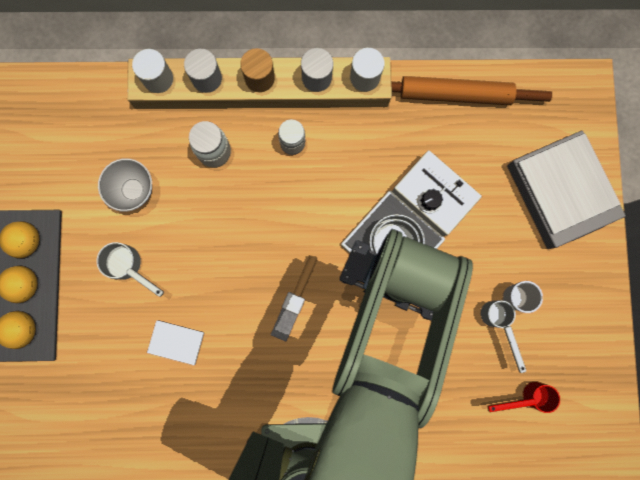

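```bash
python3 -c "
from h import *
goto(402,325,315,-126)
c=cal('wrist');a,b,t=pan(c,54,(327,116),(326,267),34)
"
```

```text
shift [ -1.61 -43.55  20.06] turn -1.371 rows 8.0 q6pred 75.0 phi0 155.5 pos [ 403.6 -154.5  299. ] q6 92.1 t 20.825
rim [ 494.8 -197. ] end [ 377.7 -142.8] len 129.0 theta 155.1
```

Emit:
{"method": "move_arm", "body": {"moves": [[[-1.6,-4,1.9],-0.1,0],[[-1.6,-9,4.1],-0.25,0],[[-1.6,-14,6.4],-0.4,0],[[-1.6,-19,8.7],-0.57,0],[[-1.6,-24,11],-0.74,0],[[-1.6,-29,13.3],-0.9,0],[[-1.6,-34,15.6],-1.06,0],[[-1.6,-39,18],-1.22,0],[[-1.6,-42,19.3],-1.32,0],[[-1.6,-43.5,20],-1.37,0],[[-1.6,-43.5,20],-1.37,0],[[-1.6,-43.5,20],-1.37,0],[[-1.6,-43.5,20],-1.37,0]]}}

```text
time_s: 22.45
ee_pos: [402.6, 323.1, 315.3]
ee_rot: [41.9, 90.0, -84.2]
force: [-0.4, 0.1, -0.3]
gripper_width: 45.5
```

```bash
python3 -c "
from h import *
im,c=grab('wrist','w13.png')
goto(402,325,315,-126)"
```

```text
shift [ 0.04 -0.16 -0.11] turn -0.003 rows 1.0 q6pred 75.0 phi0 -126.1 pos [402.6 323.2 315.4] q6 73.6 t 22.5
```

View pics/w13.png

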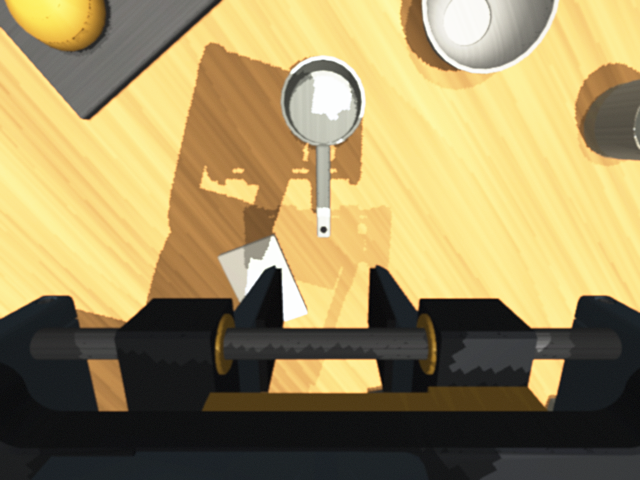

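Run:
```python
from h import *
c=cal('wrist')
a,b,th=pan(c,58,(323,101),(323.5,238))
grip(a,b,th,61)
```

```text
rim [470.4 418.4] end [393.3 312.2] len 131.1 theta -126.0
end [393.7 312.7] ctr [470.1 417.9] grip [406.6 330.5]
shift [19.44 -0.11 -0.82] turn -0.003 rows 4.0 q6pred 75.0 phi0 -126.1 pos [402.6 323.2 315.4] q6 73.6 t 22.5
```

Emit:
{"method": "move_arm", "body": {"moves": [[[5,-0.1,-0.8],0,0],[[11,-0.1,-0.8],0,0],[[16,-0.1,-0.8],0,0],[[19.4,-0.1,-0.8],0,0],[[19.4,-0.1,-0.8],0,-0.6],[[19.4,-0.1,-0.8],0,-1],[[19.4,-0.1,-0.8],0,-1],[[19.4,-0.1,-0.8],0,-1],[[19.4,-0.1,-0.8],0,-1],[[19.4,-0.1,-0.8],0,-1]], "force": 45}}

```text
time_s: 23.75
ee_pos: [407.0, 331.7, 122.6]
ee_rot: [159.5, 89.8, 33.4]
force: [-0.3, -0.9, 6.0]
gripper_width: 14.1
```

Run:
```python
from h import *
s=status.state();ctr=np.array([470.1,417.9]);d=s['ee_pos'][:2]-ctr;print(d,np.hypot(*d),ang(d))
r=np.hypot(*d);th=np.radians(119);t=np.array([498.5,-197.5])+r*np.array([np.cos(th),np.sin(th)]);print(t)
goto(*t,235,119)
```

```text
[-63.05398649 -86.22863022] 106.82313364443841 -126.17583526877594
[ 446.71111714 -104.07038214]
shift [-11.3   28.86  32.87] turn 2.006 rows 11.0 q6pred 138.0 phi0 -126.0 pos [407.  331.7 122.6] q6 74.0 t 23.75
```

Emit:
{"method": "move_arm", "body": {"moves": [[[-2,0,0],0,-1],[[-5,0,0],0,-1],[[-8,0.6,0.7],0.03,-1],[[-11.3,2,2.2],0.12,-1],[[-11.3,4.4,5],0.27,-1],[[-11.3,6.8,7.7],0.42,-1],[[-11.3,9.2,10.5],0.58,-1],[[-11.3,11.6,13.2],0.74,-1],[[-11.3,14,16],0.9,-1],[[-11.3,16.4,18.7],1.06,-1],[[-11.3,18.8,21.4],1.22,-1],[[-11.3,21.2,24.2],1.38,-1],[[-11.3,23.6,26.9],1.54,-1],[[-11.3,26,29.6],1.7,-1],[[-11.3,28,31.8],1.86,-1],[[-11.3,28.9,32.9],2,-1],[[-11.3,28.9,32.9],2.006,-1],[[-11.3,28.9,32.9],2.006,-1],[[-11.3,28.9,32.9],2.006,-1]]}}

```text
time_s: 26.12
ee_pos: [446.4, -104.0, 234.2]
ee_rot: [16.4, 90.0, 135.6]
force: [0.3, 0.4, -1.1]
gripper_width: 13.5
```

```bash
python3 -c "
from h import *
im,c=grab('wrist','w14.png')
goto(446.7,-104.1,159,119)"
```

```text
shift [ 7.52 -0.02 -0.01] turn 0.002 rows 2.0 q6pred 138.0 phi0 119.1 pos [ 446.4 -104.1  234.2] q6 136.3 t 26.175
```

View pics/w14.png

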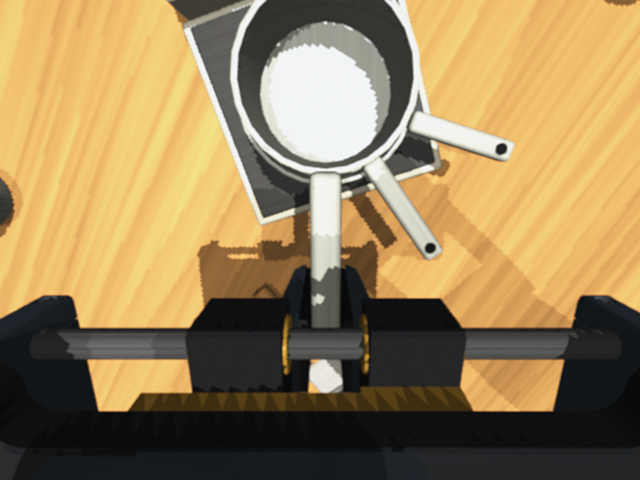

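Run:
```python
from h import *
c=cal('wrist');z=234-60-61+58
L=onz(c,231,75,z);R=onz(c,419,75,z);B=onz(c,325.5,172.5,z)
print(np.hypot(*(L-R)[:2]),(L+R)/2,B)
u=np.array([np.cos(np.radians(119)),np.sin(np.radians(119))]);print('ctr from bottom',B[:2]-40*u)
# ends of pan1, pan2
e1=onz(c,507,151,90)[:2];e2=onz(c,434,256,98)[:2];print('e1',e1,'e2',e2,np.hypot(*(e1-e2)))
```

```text
77.1455112797809 [ 498.89563789 -196.25631215  171.        ] [ 479.53703719 -161.99200534  171.        ]
ctr from bottom [ 498.929422   -196.97679363]
e1 [ 378.13034398 -226.68922603] e2 [ 382.60089581 -143.42326038] 83.38589130655767
```

Emit:
{"method": "move_arm", "body": {"moves": [[[2.5,0,0],0,-1],[[4.5,0,0],0,-1],[[5.8,0,0],0,-1],[[6.6,0,0],0,-1],[[7.1,0,0],0,-1],[[7.4,0,0],0,-1],[[7.7,0,0],0,-1],[[7.7,0,0],0,-1]]}}

```text
time_s: 27.18
ee_pos: [446.4, -103.9, 159.0]
ee_rot: [-48.6, 89.9, 70.3]
force: [-6.0, 5.5, 11.5]
gripper_width: 13.5
```

```bash
python3 -c "
from h import *
im,c=grab('scene','s15.png');cv2.imwrite('pics/s15c.png',cv2.resize(im[120:320,150:450,::-1],None,fx=2.6,fy=2.6,interpolation=cv2.INTER_CUBIC))
"
```

```text
(no output)
```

View pics/s15c.png

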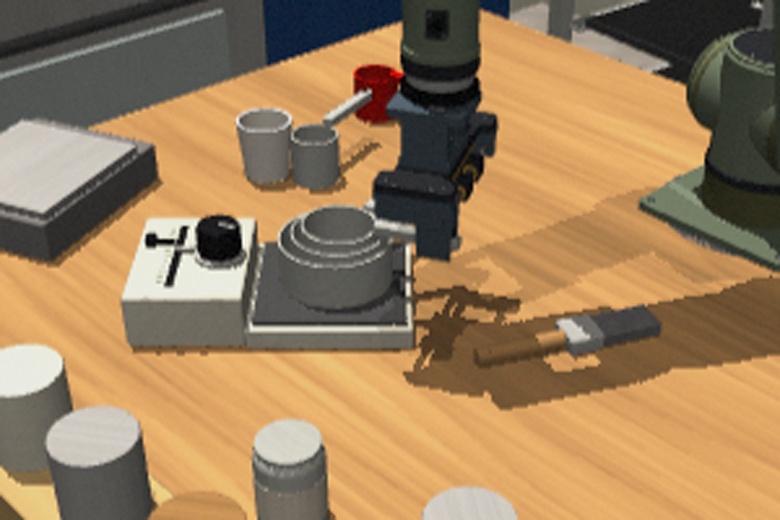

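Emit:
{"method": "move_arm", "body": {"moves": [[[0,0,0],0,-0.4],[[0,0,0],0,-0.3],[[0,0,0],0,-0.3],[[-2,0,0],0,-0.3],[[-5,0,0],0,-0.3],[[-10,0,0],0,-0.3],[[-15,0,0],0,-0.3],[[-15,0,0],0,-0.3]]}}

```text
time_s: 28.22
ee_pos: [448.3, -105.4, 311.0]
ee_rot: [-134.9, 89.5, -15.9]
force: [-0.6, -0.0, -0.8]
gripper_width: 32.3
```

```bash
python3 -c "
from h import *
im,c=grab('wrist','w16.png')
im,c=grab('top','t16.png');cv2.imwrite('pics/t16c.png',cv2.resize(im[230:430,430:590,::-1],None,fx=2.9,fy=2.9,interpolation=cv2.INTER_CUBIC))
"
```

```text
(no output)
```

View pics/w16.png

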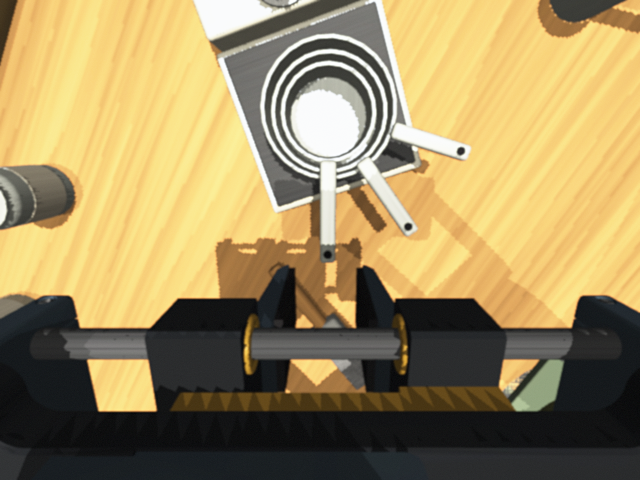

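View pics/t16c.png

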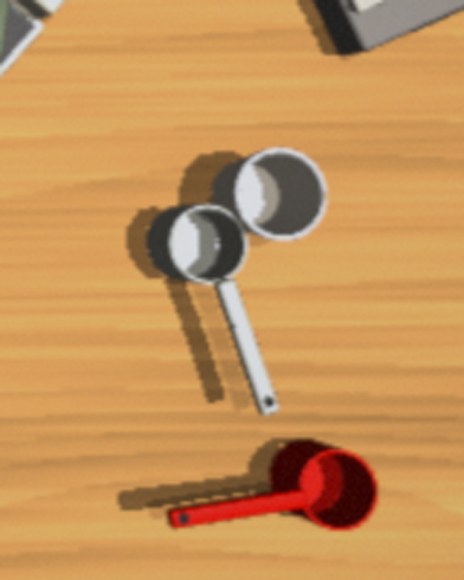

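Run:
```python
from h import *
c=cal('wrist')
print('ends',e1:=onz(c,464,152,90)[:2],e2:=onz(c,409,233,98)[:2],e3:=onz(c,327.5,261,106)[:2])
pan(c,58,(327,121),(327.5,261),38)
c=cal('top')
T=lambda x,y:(430+(x+.5)/2.9-.5,230+(y+.5)/2.9-.5)
a,b,th=pan(c,62,T(208,244),T(269,412))
print(onz(c,*T(343,488),62),onz(c,*T(172,518),72),'red before',onz(c,473,352,62),onz(c,430,384,72),'cup',onz(c,*T(283,193),75))
grip(a,b,th,65,th+180)
goto(303,-420,320,th+180)
```

```text
ends [ 376.55878771 -224.87325718] [ 381.46150618 -141.61320332] [434.07236452 -85.06106305]
rim [ 492.5 -189.1] end [434.1 -85.1] len 119.4 theta 119.3
rim [ 336.4 -429.6] end [ 213.  -465.4] len 128.5 theta -163.9
[ 155.66501336 -521.20238666   62.        ] [ 138.15275812 -389.64227875   72.        ] red before [ 255.40321043 -363.64033243   62.        ] [ 190.72632426 -265.74157504   72.        ] cup [ 373.64817263 -483.65340615   75.        ]
end [ 212.3 -465.6] ctr [ 337.1 -429.4] grip [ 233.4 -459.5]
shift [ 18.21  35.82 -20.68] turn 1.796 rows 10.0 q6pred -169.0 phi0 119.0 pos [ 446.3 -104.8  307. ] q6 136.3 t 28.325
shift [ -1.29  27.82 -20.61] turn 1.796 rows 10.0 q6pred -160.0 phi0 119.0 pos [ 446.3 -104.8  307. ] q6 136.3 t 28.325
```

Run:
```python
from h import *
goto(236,-458,315,-164)
```

```text
shift [ -0.79  35.53 -20.68] turn -1.344 rows 8.0 q6pred 11.0 phi0 119.0 pos [ 446.3 -104.8  307. ] q6 136.3 t 28.325
```

Emit:
{"method": "move_arm", "body": {"moves": [[[-0.8,3.6,-2.1],-0.13,-0.1],[[-0.8,7.2,-4.2],-0.27,-0.1],[[-0.8,10.8,-6.3],-0.4,-0.1],[[-0.8,14.4,-8.4],-0.54,-0.1],[[-0.8,18,-10.5],-0.67,-0.1],[[-0.8,21.6,-12.6],-0.81,-0.1],[[-0.8,25.2,-14.7],-0.94,-0.1],[[-0.8,28.8,-16.8],-1.08,-0.1],[[-0.8,32.4,-18.9],-1.21,-0.1],[[-0.8,35.5,-20.7],-1.34,-0.1],[[-0.8,35.5,-20.7],-1.34,-0.1],[[-0.8,35.5,-20.7],-1.34,-0.1],[[-0.8,35.5,-20.7],-1.34,-0.1]]}}

```text
time_s: 29.95
ee_pos: [236.9, -457.0, 314.7]
ee_rot: [-90.1, 89.9, 105.8]
force: [0.4, -1.1, 0.6]
gripper_width: 40.8
```

```bash
python3 -c "
from h import *
im,c=grab('wrist','w17.png')
goto(236,-458,315,-164)"
```

```text
shift [-0.    0.06  0.12] turn -0.003 rows 1.0 q6pred 11.0 phi0 -164.1 pos [ 237.  -457.1  315. ] q6 10.3 t 30.0
```

View pics/w17.png

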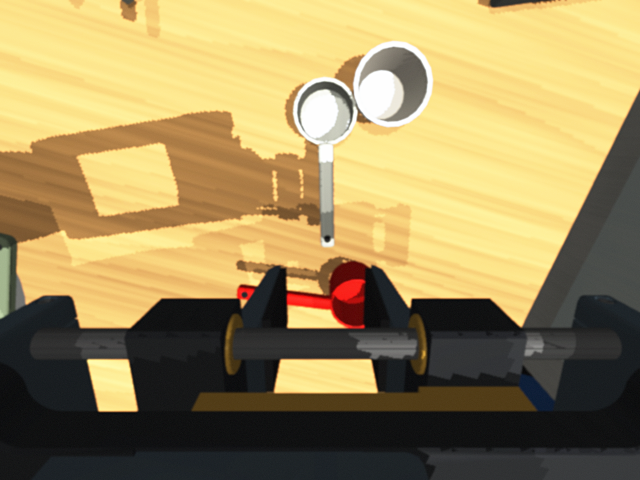

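Run:
```python
from h import *
c=cal('wrist')
a,b,th=pan(c,62,(325.5,111),(328,247))
grip(a,b,th,65)
print('red',onz(c,350,295,62),onz(c,238,293,72))
```

```text
rim [ 340.9 -427.8] end [ 216.3 -465.8] len 130.2 theta -163.0
end [ 216.4 -465.8] ctr [ 340.7 -427.8] grip [ 237.5 -459.4]
shift [19.    0.24  0.02] turn -0.02 rows 4.0 q6pred 10.0 phi0 -164.1 pos [ 237.  -457.1  315. ] q6 10.3 t 30.0
red [ 167.37786528 -504.87814434   62.        ] [ 141.46037368 -388.41061383   72.        ]
```

Emit:
{"method": "move_arm", "body": {"moves": [[[5,0.2,0],-0.02,-0.1],[[11,0.2,0],-0.02,-0.2],[[16,0.2,0],-0.02,-0.2],[[19,0.2,0],-0.02,-0.2],[[19,0.2,0],-0.02,-0.6],[[19,0.2,0],-0.02,-1],[[19,0.2,0],-0.02,-1],[[19,0.2,0],-0.02,-1],[[19,0.2,0],-0.02,-1]], "force": 45}}

```text
time_s: 31.12
ee_pos: [237.3, -460.6, 126.5]
ee_rot: [98.3, 89.8, -64.7]
force: [-1.6, 0.4, 5.7]
gripper_width: 13.5
```

Run:
```python
from h import *
s=status.state();ctr=np.array([340.7,-427.8]);d=s['ee_pos'][:2]-ctr;print(d,np.hypot(*d),ang(d))
r=np.hypot(*d);th=np.radians(150);t=np.array([395,-340])+r*np.array([np.cos(th),np.sin(th)]);print(t)
goto(*t,s['ee_pos'][2],150)
```

```text
[-103.35198118  -32.83604044] 108.44278475136174 -162.3743855459408
[ 301.08579355 -285.77860762]
shift [ -0.04 -14.87 -11.19] turn 0.819 rows 5.0 q6pred 76.0 phi0 -163.1 pos [ 237.3 -460.6  126.5] q6 9.0 t 31.125
```

Emit:
{"method": "move_arm", "body": {"moves": [[[-2,0,0],0,-1],[[-5,0,0],0,-1],[[-8,0,0],0,-1],[[-9,-1,-0.8],0.04,-1],[[-9,-3,-2.2],0.15,-1],[[-9,-5,-3.8],0.26,-1],[[-9,-7,-5.3],0.37,-1],[[-9,-9,-6.8],0.48,-1],[[-9,-11,-8.3],0.6,-1],[[-9,-13,-9.8],0.71,-1],[[-8,-14.5,-11],0.8,-1],[[-6,-14.9,-11.2],0.82,-1],[[-3,-14.9,-11.2],0.82,-1],[[-1.5,-14.9,-11.2],0.82,-1],[[-0.6,-14.9,-11.2],0.82,-1],[[-0.2,-14.9,-11.2],0.82,-1],[[0.1,-14.9,-11.2],0.82,-1],[[0.1,-14.9,-11.2],0.82,-1]]}}

```text
time_s: 33.38
ee_pos: [300.0, -284.2, 125.2]
ee_rot: [-5.3, 89.9, 144.7]
force: [-4.5, 3.5, 8.6]
gripper_width: 13.7
```

Emit:
{"method": "move_arm", "body": {"moves": [[[0,0,0],0,-0.3],[[0,0,0],0,-0.1],[[0,0,0],0,-0.1],[[-3,0,0],0,-0.1],[[-8,0,0],0,-0.1],[[-13,0,0],-0.1,-0.1],[[-17,0,0],-0.2,-0.1],[[-18,0,0],-0.38,-0.1],[[-18,0,0],-0.56,-0.1],[[-18,0,0],-0.74,-0.1],[[-18,0,0],-0.92,-0.1],[[-18,0,0],-1.1,-0.1],[[-18,0,0],-1.28,-0.1],[[-18,0,0],-1.46,-0.1],[[-18,0,0],-1.64,-0.1]]}}

```text
time_s: 35.25
ee_pos: [300.8, -284.8, 304.2]
ee_rot: [72.7, 90.0, -43.1]
force: [-0.1, 1.1, 0.5]
gripper_width: 41.1
```

Emit:
{"method": "move_arm", "body": {"moves": [[[0,0,0],-0.18,-0.1],[[0,0,0],-0.36,-0.1],[[0,0,0],-0.54,-0.1],[[0,0,0],-0.72,-0.1],[[0,0,0],-0.9,-0.1],[[0,0,0],-1.08,-0.1],[[0,0,0],-1.26,-0.1],[[0,0,0],-1.44,-0.1],[[0,0,0],-1.5,-0.1],[[0,0,0],-1.5,-0.1]]}}

```text
time_s: 36.5
ee_pos: [300.8, -284.8, 304.2]
ee_rot: [-24.1, 90.0, -54.3]
force: [-0.2, -0.0, -0.4]
gripper_width: 41.1
```

```bash
python3 -c "
from h import *
im,c=grab('wrist','w18.png')
im,c=grab('top','t18.png')
goto(300,-285,125,-30)"
```

```text
shift [17.92 -0.06 -0.06] turn -0.003 rows 3.0 q6pred -104.0 phi0 -30.2 pos [ 300.8 -284.8  304.2] q6 -104.8 t 36.6
```

View pics/w18.png

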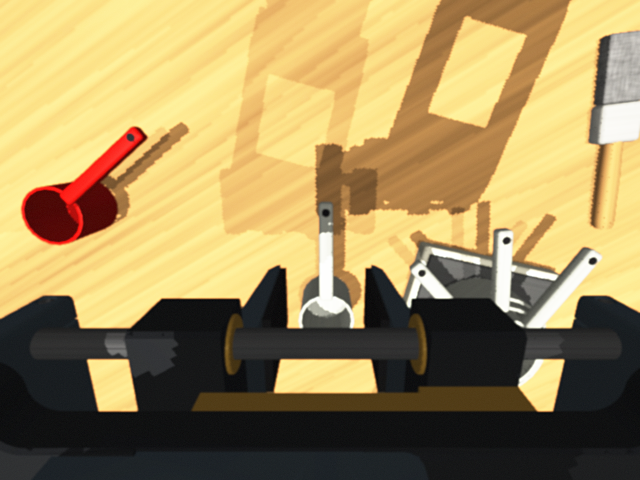

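View pics/t18.png

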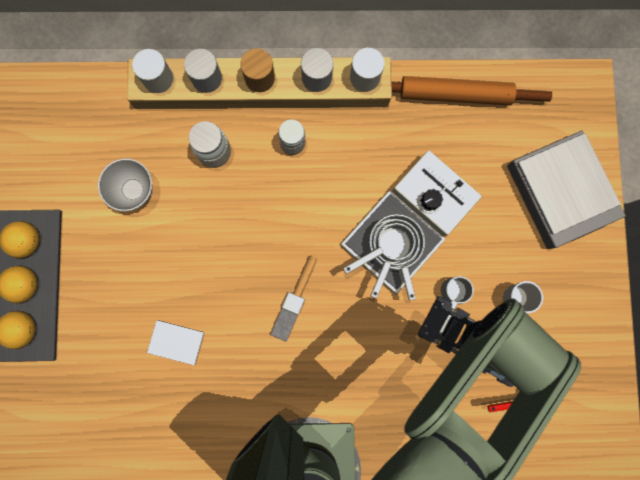

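Run:
```python
from h import *
c=cal('wrist')
e=onz(c,325.5,203.5,72)[:2];r=onz(c,327,298,69)[:2];d=e-r;th=ang(d);print(e,np.hypot(*d),th)
u=d/np.hypot(*d);print('ctr',e-130*u);g=e-22*u
goto(*g,125,th-180)
```

```text
[ 281.89990342 -272.83565199] 99.36168050332324 150.74263443824043
ctr [ 395.3162176  -336.37099395]
shift [17.92  0.12 -0.03] turn -0.016 rows 3.0 q6pred -104.0 phi0 -30.2 pos [ 300.8 -284.8  304.2] q6 -104.8 t 36.6
```

Emit:
{"method": "move_arm", "body": {"moves": [[[6,0.1,0],-0.01,-0.1],[[12,0.1,0],-0.01,-0.2],[[16,0.1,0],-0.01,-0.2],[[17.9,0.1,0],-0.01,-0.2],[[17.9,0.1,0],-0.01,-0.6],[[17.9,0.1,0],-0.01,-1],[[17.9,0.1,0],-0.01,-1],[[17.9,0.1,0],-0.01,-1],[[17.9,0.1,0],-0.01,-1]], "force": 45}}

```text
time_s: 37.72
ee_pos: [301.7, -284.4, 126.0]
ee_rot: [-17.0, 89.9, -46.5]
force: [-0.9, 0.1, 3.7]
gripper_width: 13.7
```

Run:
```python
from h import *
s=status.state();ctr=np.array([395.3,-336.4])
d=s['ee_pos'][:2]-ctr;print(d,np.hypot(*d),ang(d))
r=np.hypot(*d);th=np.radians(82);t=np.array([498.7,-197])+r*np.array([np.cos(th),np.sin(th)]);print(t)
goto(*t,230,82-180)
```

```text
[-93.60130605  52.04780221] 107.09891786700803 150.92338020119936
[513.60528851 -90.94336144]
shift [-10.4   27.27   8.91] turn 1.194 rows 7.0 q6pred -2.0 phi0 -29.6 pos [ 301.7 -284.4  126. ] q6 -105.3 t 37.725
```

Emit:
{"method": "move_arm", "body": {"moves": [[[-2,0,0],0,-1],[[-5,0,0],0,-1],[[-9,0,0],0,-1],[[-12,0.6,0.2],0.02,-1],[[-12,2.7,0.9],0.1,-1],[[-12,5.4,1.8],0.22,-1],[[-12,8.2,2.7],0.35,-1],[[-12,11,3.6],0.48,-1],[[-12,13.6,4.5],0.6,-1],[[-12,16.4,5.4],0.72,-1],[[-12,19,6.2],0.84,-1],[[-12,22,7.2],0.96,-1],[[-12,24.5,8],1.07,-1],[[-12,26.5,8.7],1.16,-1],[[-12,27.3,8.9],1.19,-1],[[-12,27.3,8.9],1.194,-1],[[-12,27.3,8.9],1.194,-1],[[-12,27.3,8.9],1.194,-1]]}}

```text
time_s: 39.98
ee_pos: [512.9, -90.6, 245.2]
ee_rot: [-74.2, 90.0, -172.2]
force: [0.4, 0.9, -2.2]
gripper_width: 13.6
```

```bash
python3 -c "
from h import *
im,c=grab('wrist','w19.png')
im,c=grab('top','t19.png');cv2.imwrite('pics/t19c.png',cv2.resize(im[180:320,320:480,::-1],None,fx=4,fy=4,interpolation=cv2.INTER_CUBIC))
goto(513.6,-90.9,167,-98)"
```

```text
shift [7.83 0.06 0.02] turn 0.0 rows 2.0 q6pred -2.0 phi0 -98.0 pos [513.1 -90.6 245.3] q6 -3.3 t 40.075
```

View pics/w19.png

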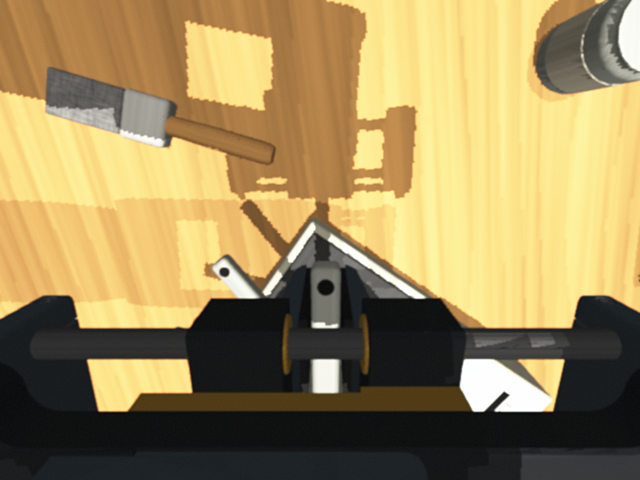

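View pics/t19c.png

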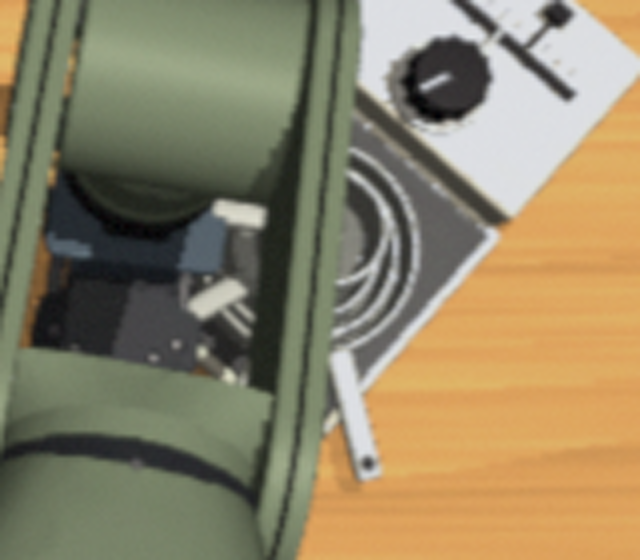

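Run:
```python
from h import *
c=cal('wrist')
z=192.3
e=onz(c,325,262,z)[:2];r=onz(c,326,392,z)[:2];d=e-r;th=ang(d);print(e,r,np.hypot(*d),th)
u=d/np.hypot(*d);print('ctr',e-130*u)
im,c=grab('scene','s19.png');cv2.imwrite('pics/s19c.png',cv2.resize(im[120:320,150:450,::-1],None,fx=2.6,fy=2.6,interpolation=cv2.INTER_CUBIC))
for C,zz,R in [((498,-197.5),96,40),((499,-196.7),187,30)]: print(proj(c,(*C,zz)))
```

```text
[517.72465695 -62.63914674] [ 508.63142056 -131.07321261] 69.03555837062757 82.43111077152196
ctr [ 500.60129678 -191.50648371]
[279.70424833 205.5646912 ]
[278.61657309 175.28857323]
```

View pics/s19c.png

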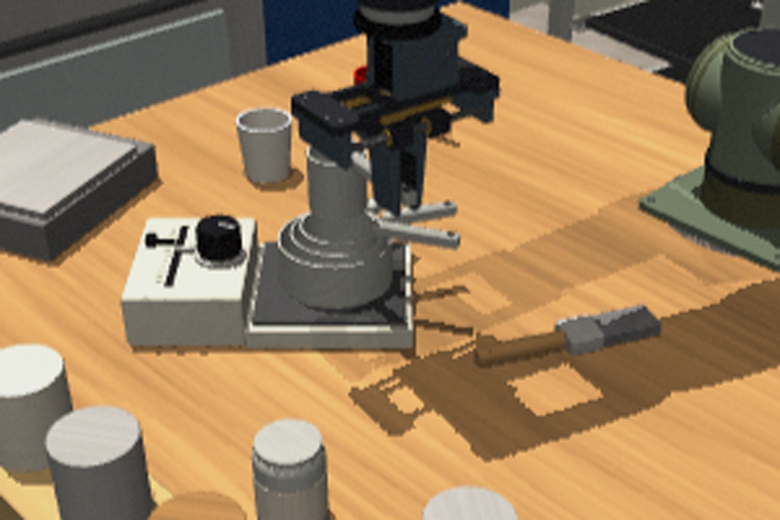

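Emit:
{"method": "move_arm", "body": {"moves": [[[1,0,0.2],0,-1],[[2,0,0.2],0,-1],[[3,0,0.2],0,-1],[[4,0,0.2],0,-1],[[4.7,0,0.2],0,-1],[[4.7,0,0.2],0,-1]]}}

```text
time_s: 40.88
ee_pos: [512.8, -92.2, 197.6]
ee_rot: [-90.1, 89.9, 172.0]
force: [0.8, 0.6, -2.3]
gripper_width: 13.8
```

```bash
python3 -c "
from h import *
im,c=grab('scene','s20.png');cv2.imwrite('pics/s20c.png',cv2.resize(im[150:270,220:370,::-1],None,fx=5,fy=5,interpolation=cv2.INTER_CUBIC))
goto(513.6,-92.9,167,-98)"
```

```text
shift [3.11 0.06 0.06] turn 0.001 rows 1.0 q6pred -2.0 phi0 -98.0 pos [513.1 -92.3 198.1] q6 -3.5 t 40.925
```

View pics/s20c.png

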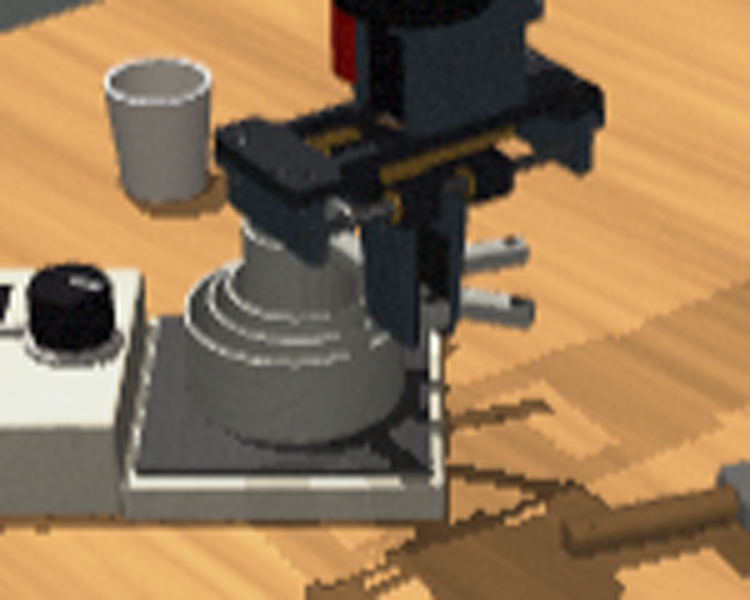

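Emit:
{"method": "move_arm", "body": {"moves": [[[1,0,0],0,-1],[[1.8,0,0],0,-1],[[2.4,0,0],0,-1],[[2.7,0,0],0,-1],[[3,0,0],0,-1],[[3.2,0,0],0,-1],[[3.2,0,0],0,-1]]}}

```text
time_s: 41.8
ee_pos: [513.4, -91.9, 167.7]
ee_rot: [108.2, 89.9, 10.2]
force: [-2.7, 4.6, 7.1]
gripper_width: 13.7
```

Emit:
{"method": "move_arm", "body": {"moves": [[[0,0,0],0,-0.4],[[0,0,0],0,-0.3],[[0,0,0],0,-0.3],[[-2,0,0],0,-0.3],[[-5,0,0],0,-0.3],[[-10,0,0],0,-0.3],[[-16,0,-4],0,-0.3],[[-16,0,-10],0,-0.3],[[-16,0,-15],0,-0.3],[[-16,0,-15],0,-0.3]]}}

```text
time_s: 43.05
ee_pos: [534.1, 59.1, 326.1]
ee_rot: [168.3, 90.0, 70.6]
force: [-0.4, -0.3, 0.0]
gripper_width: 31.7
```

```bash
python3 -c "
from h import *
im,c=grab('wrist','w21.png')
im,c=grab('top','t21.png');cv2.imwrite('pics/t21c.png',cv2.resize(im[140:320,330:490,::-1],None,fx=3.3,fy=3.3,interpolation=cv2.INTER_CUBIC))
im,c=grab('scene','s21.png');cv2.imwrite('pics/s21c.png',cv2.resize(im[150:270,190:370,::-1],None,fx=4,fy=4,interpolation=cv2.INTER_CUBIC))
goto(513.6,-92.9,167,-98)"
```

```text
shift [15.9   0.08 14.97] turn 0.0 rows 4.0 q6pred -2.0 phi0 -98.0 pos [533.7  55.6 325.9] q6 12.7 t 43.2
```

View pics/w21.png

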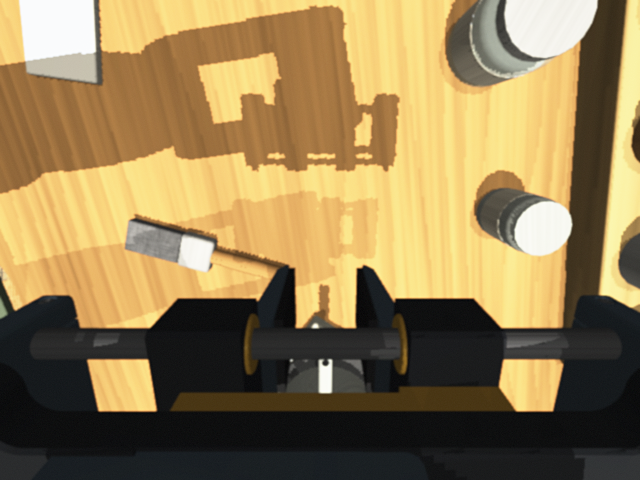

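View pics/t21c.png

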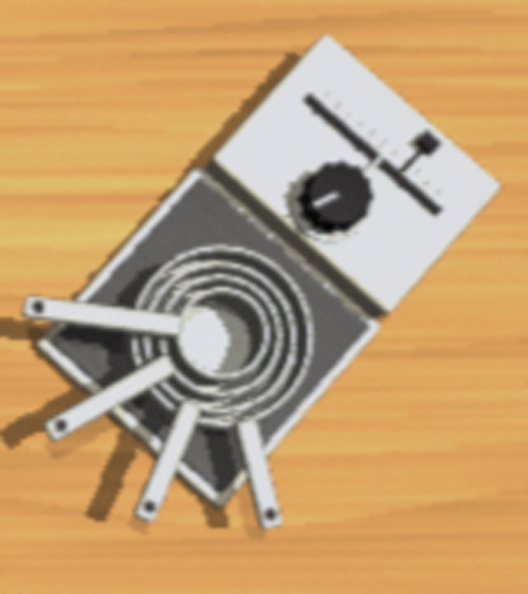

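View pics/s21c.png

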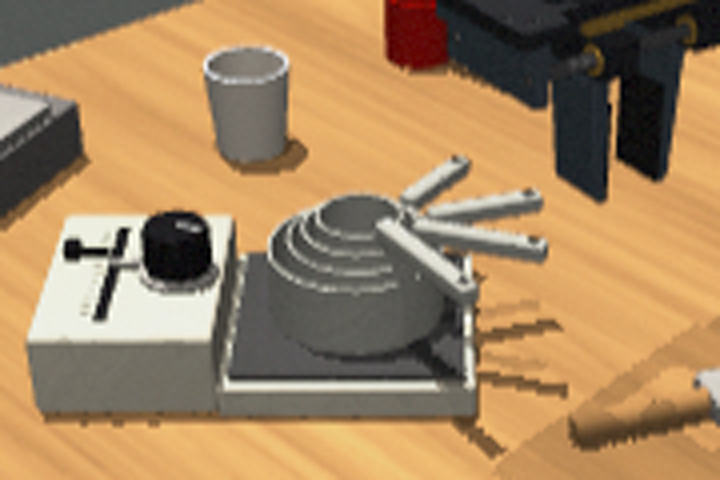

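Run:
```python
from h import *
c=cal('top');T=lambda x,y:(330+(x+.5)/3.3-.5,140+(y+.5)/3.3-.5)
E=[onz(c,*T(x,y),z)[:2] for x,y,z in [(273,522,90),(144,517,98),(51,433,106),(26,304,114)]]
print(np.array(E).round(1));print([np.hypot(*(E[i]-E[i+1])).round(1) for i in range(3)])
print('p4 ctr',onz(c,*T(224,331),104))
th=np.radians(-43);w=np.array([np.cos(th),np.sin(th)])
print('x',[((e-np.array([503,-199]))@w).round(1) for e in E])
K=np.array([503,-199])+115*w;print('knob est',K,'obs',onz(c,*T(337,198),98))
P=onz(c,*T(381,157),66)[:2];M=onz(c,*T(402,170),66)[:2];y=np.array([-w[1],w[0]]);print('ptr,mark y',(P-np.array([503,-199]))@y,(M-np.array([503,-199]))@y, (P-[503,-199])@w,(M-[503,-199])@w)
goto(*K,330,-130)
```

```text
[[ 373.6 -230.9]
 [ 377.9 -146.5]
 [ 432.2  -87.3]
 [ 514.6  -72.4]]
[np.float64(84.5), np.float64(80.3), np.float64(83.8)]
p4 ctr [ 496.74104431 -200.60474134  104.        ]
x [np.float64(-72.9), np.float64(-127.3), np.float64(-128.0), np.float64(-77.9)]
knob est [ 587.10567569 -277.42981141] obs [ 584.23437142 -278.44857439   98.        ]
ptr,mark y -7.4842854988922305 -23.823713705091663 163.99943504577143 166.832844692997
shift [-0.39  9.91 32.24] turn 0.559 rows 6.0 q6pred 15.0 phi0 -98.0 pos [533.7  55.6 325.9] q6 12.7 t 43.2
```

Run:
```python
from h import *
goto(671,-356,300,-43)
```

```text
shift [ 2.62 19.31 38.85] turn -0.959 rows 7.0 q6pred -75.0 phi0 -98.0 pos [533.7  55.6 325.9] q6 12.7 t 43.2
```

Emit:
{"method": "move_arm", "body": {"moves": [[[0.2,1.9,3.8],-0.09,0.2],[[0.4,3.8,7.6],-0.18,0.2],[[0.6,5.7,11.4],-0.28,0.2],[[0.8,7.6,15.2],-0.37,0.2],[[1,9.5,19],-0.47,0.2],[[1.3,11.4,22.8],-0.56,0.2],[[1.6,13.3,26.6],-0.66,0.2],[[1.9,15.2,30.5],-0.75,0.2],[[2.2,17.1,34.4],-0.85,0.2],[[2.6,19.3,38.8],-0.96,0.2],[[2.6,19.3,38.8],-0.96,0.2],[[2.6,19.3,38.8],-0.96,0.2],[[2.6,19.3,38.8],-0.96,0.2]]}}

```text
time_s: 44.82
ee_pos: [670.8, -354.2, 300.9]
ee_rot: [46.0, 90.0, 3.0]
force: [0.6, 0.6, -1.3]
gripper_width: 54.6
```

Run:
```python
from h import *
im,c=grab('wrist','w22.png')
goto(671,-356,300,-43)
```

```text
shift [ 0.11 -0.15  0.14] turn 0.001 rows 1.0 q6pred -75.0 phi0 -42.9 pos [ 670.9 -354.   301.1] q6 -75.7 t 44.875
```

View pics/w22.png

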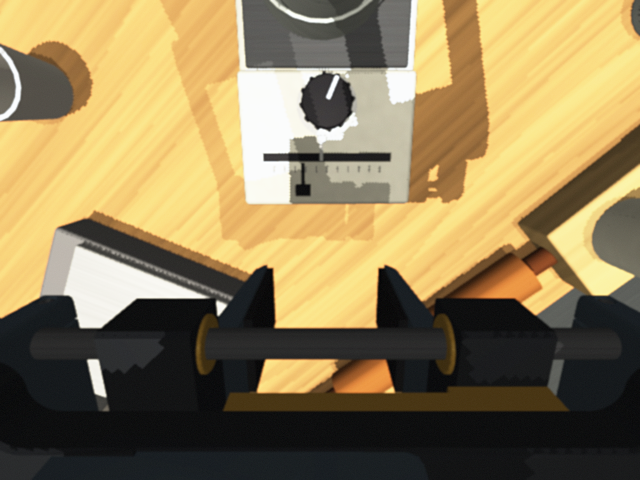

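Run:
```python
import cv2
im=cv2.imread('pics/w22.png');cv2.imwrite('pics/w22c.png',cv2.resize(im[60:210,230:430],None,fx=4,fy=4,interpolation=cv2.INTER_CUBIC))
```

```text
(no output)
```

View pics/w22c.png

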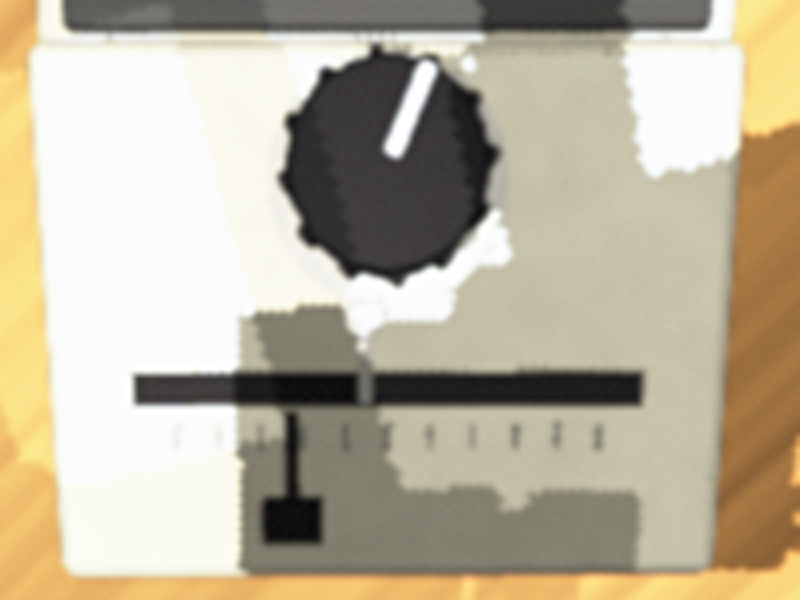

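Run:
```python
from h import *
c=cal('wrist');T=lambda x,y:(230+(x+.5)/4-.5,60+(y+.5)/4-.5)
Q=[onz(c,*T(*p),60)[:2] for p in [(32,45),(742,45),(712,572),(68,575)]]
for i in range(4): d=Q[(i+1)%4]-Q[i];print(np.hypot(*d).round(1),ang(d).round(1))
P=onz(c,*T(366,400),66)[:2];M=onz(c,*T(292,415),66)[:2];K=onz(c,*T(389,162),98)[:2]
print(P,M,'knob',K,'bar',onz(c,*T(134,388),60),onz(c,*T(642,388),60))
for yaw in (-42.5,-43,-43.5):
    t=np.radians(yaw);y=np.array([-np.sin(t),np.cos(t)]);print(yaw,(M-P)@y)
print('radius',np.linalg.norm(onz(c,*T(283,162),98)-onz(c,*T(497,162),98)))
for zz in (60,64,68): print(zz,np.linalg.norm(onz(c,*T(366,400),zz)-onz(c,*T(292,400),zz)))
goto(*K,200,-4)
```

```text
155.7 47.1
116.5 -42.3
156.6 -132.7
117.2 137.3
[ 622.95416009 -313.48408416] [ 613.76539851 -328.32331759] knob [ 591.53161026 -277.322515  ] bar [ 584.12640563 -351.65774914   60.        ] [ 665.16596524 -264.52111126   60.        ]
-42.5 -17.148467842829582
-43 -17.11944862241244
-43.5 -17.08912568970206
radius 42.50475078414181
60 17.374560916492687
64 17.165880225378036
68 16.95719953426331
shift [ 10.1    0.2  -11.04] turn -0.68 rows 4.0 q6pred -111.0 phi0 -42.9 pos [ 670.9 -354.   301.1] q6 -75.7 t 44.875
```

Run:
```python
from h import *
goto(589.5,-277,148,-2)
```

```text
shift [ 15.3    0.08 -11.21] turn -0.714 rows 4.0 q6pred -113.0 phi0 -42.9 pos [ 670.9 -354.   301.1] q6 -75.7 t 44.875
```

Emit:
{"method": "move_arm", "body": {"moves": [[[0,0,-3],-0.15,0.32],[[0,0.1,-6],-0.3,0.32],[[0,0.1,-9],-0.45,0.32],[[2,0.1,-11.2],-0.6,0.32],[[5,0.1,-11.2],-0.714,0.32],[[8,0.1,-11.2],-0.714,0.32],[[11,0.1,-11.2],-0.714,0.32],[[13,0.1,-11.2],-0.714,0.32],[[14.5,0.1,-11.2],-0.714,0.32],[[15.3,0.1,-11.2],-0.714,0.32],[[15.3,0.1,-11.2],-0.714,0.32]]}}

```text
time_s: 46.25
ee_pos: [590.0, -277.5, 147.3]
ee_rot: [-170.8, 90.0, -172.8]
force: [0.1, -0.2, 0.0]
gripper_width: 60.2
```

Run:
```python
from h import *
goto(589.5,-277,148,-2)
im,c=grab('top','t23.png');cv2.imwrite('pics/t23c.png',cv2.resize(im[140:320,330:490,::-1],None,fx=3.3,fy=3.3,interpolation=cv2.INTER_CUBIC))
```

```text
shift [-0.07  0.05 -0.05] turn -0.001 rows 1.0 q6pred -113.0 phi0 -2.0 pos [ 590.  -277.5  147.3] q6 -114.2 t 46.25
```

View pics/t23c.png

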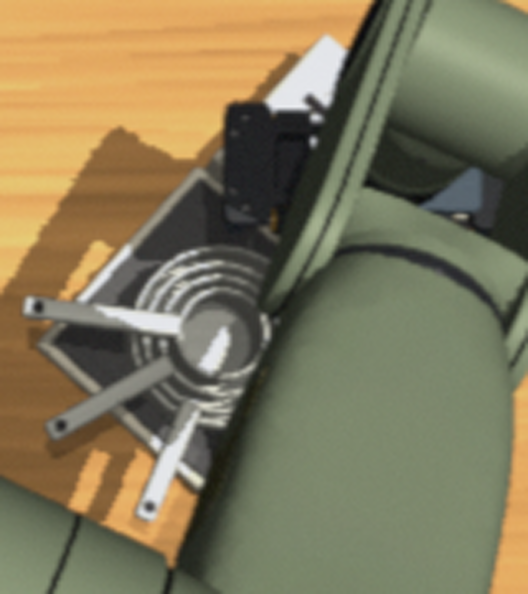

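Emit:
{"method": "move_arm", "body": {"moves": [[[0,0,0],0,-0.5],[[0,0,0],0,-1],[[0,0,0],0,-1],[[0,0,0],0,-1],[[0,0,0],0.13,-1],[[0,0,0],0.26,-1],[[0,0,0],0.39,-1],[[0,0,0],0.52,-1],[[0,0,0],0.65,-1],[[0,0,0],0.78,-1],[[0,0,0],0.91,-1],[[0,0,0],1.04,-1],[[0,0,0],1.17,-1],[[0,0,0],1.3,-1],[[0,0,0],1.4,-1],[[0,0,0],1.44,-1],[[0,0,0],1.44,-1],[[0,0,0],1.44,-1]], "force": 25}}

```text
time_s: 48.55
ee_pos: [590.4, -277.8, 147.9]
ee_rot: [60.7, 89.9, -23.9]
force: [1.3, -0.6, 4.3]
gripper_width: 41.5
```

Run:
```python
from h import *
s=status.state();print(s['force'],s['torque'],s['gripper_width'])
goto(589.5,-277,148,-2)
im,c=grab('wrist','w24.png');im,c=grab('scene','s24.png');cv2.imwrite('pics/s24c.png',cv2.resize(im[150:270,170:350,::-1],None,fx=4,fy=4,interpolation=cv2.INTER_CUBIC))
```

```text
[ 1.34996338 -0.59820369  4.3298116 ] [ 0.00292364 -0.1128843  -0.04711181] 41.47292109511004
shift [-0.01 -0.08 -0.09] turn -1.44 rows 8.0 q6pred -113.0 phi0 -84.5 pos [ 590.4 -277.8  147.9] q6 -31.7 t 48.55
```

View pics/s24c.png

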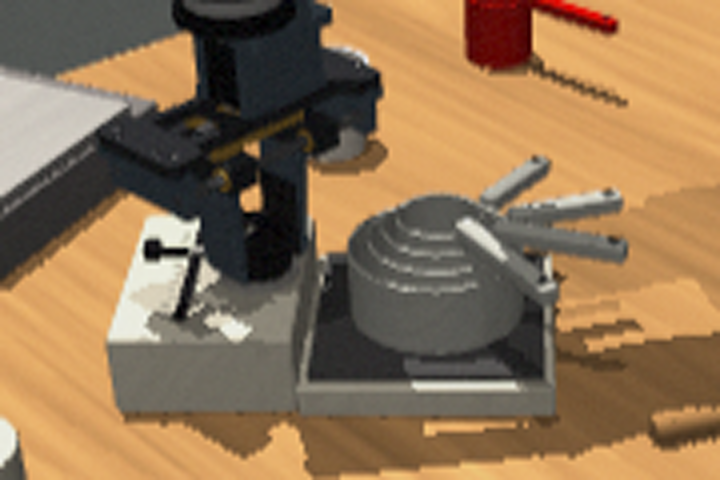

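View pics/w24.png

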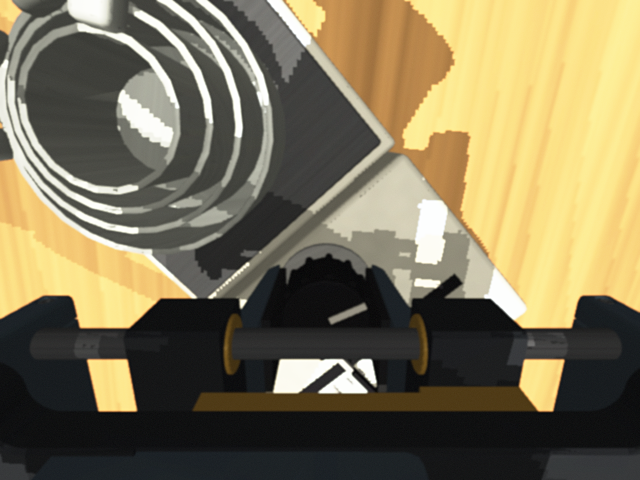

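Emit:
{"method": "move_arm", "body": {"moves": [[[0,0,0],0,0.2],[[0,0,0],0,0.25],[[0,0,0],0,0.25],[[-1.5,0,0],0,0.25],[[-4,0,0],0,0.25],[[-8,0,0],0,0.25],[[-12,0,0],0,0.25],[[-15.2,0,0],0,0.25],[[-15.2,0,0],0,0.25]]}}

```text
time_s: 49.78
ee_pos: [590.9, -278.1, 303.6]
ee_rot: [57.9, 89.6, -26.7]
force: [-0.3, 0.1, 0.2]
gripper_width: 57.4
```

Run:
```python
from h import *
goto(655,-338,270,-43)
```

```text
shift [3.42 5.79 6.56] turn -0.725 rows 4.0 q6pred -74.0 phi0 -84.6 pos [ 590.9 -278.1  303.6] q6 -31.7 t 49.775
```

Emit:
{"method": "move_arm", "body": {"moves": [[[0.5,2,2.2],-0.15,0.25],[[1,4,4.4],-0.3,0.25],[[2,5.8,6.6],-0.45,0.25],[[3.4,5.8,6.6],-0.6,0.25],[[3.4,5.8,6.6],-0.725,0.25],[[3.4,5.8,6.6],-0.725,0.25],[[3.4,5.8,6.6],-0.725,0.25],[[3.4,5.8,6.6],-0.725,0.25]]}}

```text
time_s: 50.78
ee_pos: [653.9, -337.8, 265.4]
ee_rot: [-6.8, 90.0, -49.8]
force: [-0.2, 0.1, 0.1]
gripper_width: 56.9
```

Run:
```python
from h import *
im,c=grab('wrist','w25.png')
print(status.state()['ee_pos'])
cv2.imwrite('pics/w25c.png',cv2.resize(im[80:240,220:420,::-1],None,fx=4,fy=4,interpolation=cv2.INTER_CUBIC))
```

```text
[ 653.94377601 -337.78865063  265.44350215]
```

View pics/w25c.png

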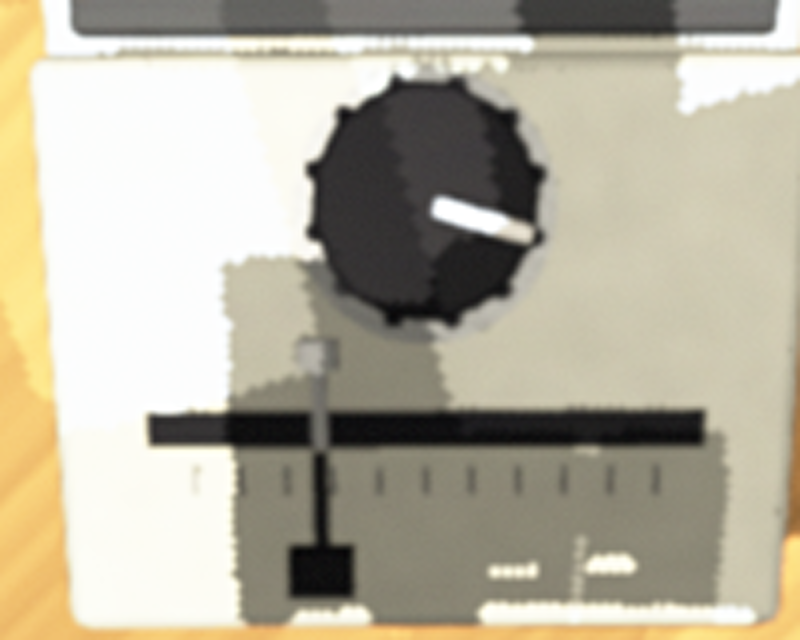

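Run:
```python
from h import *
goto(330,-330,330,-78)
goto(146,-412,320,-78)
c=cal('top')
a,b,th=pan(c,62,(473.5,351),(430,384))
```

```text
shift [ -6.46 -21.55 -24.2 ] turn 0.61 rows 6.0 q6pred -57.0 phi0 -43.1 pos [ 653.9 -337.8  265.4] q6 -75.2 t 50.825
shift [ -5.47 -40.1  -32.05] turn 0.61 rows 9.0 q6pred -82.0 phi0 -43.1 pos [ 653.9 -337.8  265.4] q6 -75.2 t 50.825
rim [ 257.5 -364.8] end [ 190.7 -265.7] len 119.5 theta 124.0
```

Emit:
{"method": "move_arm", "body": {"moves": [[[-5.5,-1.5,-1.2],0.02,0],[[-5.5,-5,-4],0.1,0],[[-5.5,-8.8,-7],0.15,0],[[-5.5,-12.5,-10],0.2,0],[[-5.5,-16.2,-13],0.25,0],[[-5.5,-20,-16],0.3,0],[[-5.5,-23.8,-19],0.36,0],[[-5.5,-27.5,-22],0.42,0],[[-5.5,-31.2,-25],0.48,0],[[-5.5,-35,-28],0.54,0],[[-5.5,-38.5,-30.8],0.6,0],[[-5.5,-40.1,-32],0.61,0],[[-5.5,-40.1,-32],0.61,0],[[-5.5,-40.1,-32],0.61,0],[[-5.5,-40.1,-32],0.61,0]]}}

```text
time_s: 52.7
ee_pos: [147.2, -412.6, 320.3]
ee_rot: [61.5, 90.0, -16.4]
force: [-0.5, 0.2, 0.6]
gripper_width: 45.8
```

Run:
```python
from h import *
im,c=grab('wrist','w26.png')
goto(146,-412,320,-78)
```

```text
shift [ 0.02 -0.11 -0.09] turn 0.002 rows 1.0 q6pred -82.0 phi0 -77.9 pos [ 147.2 -412.6  320.2] q6 -84.0 t 52.75
```

View pics/w26.png

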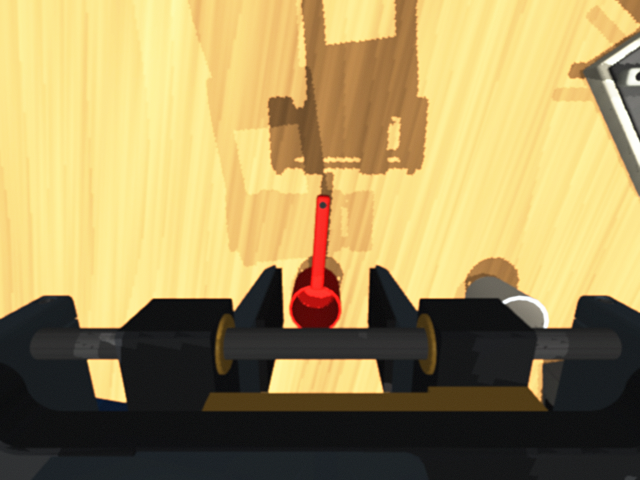

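Run:
```python
from h import *
c=cal('wrist')
e=onz(c,323.5,195,72)[:2];r=onz(c,317.5,288,72)[:2];d=e-r;th=ang(d);print(e,np.hypot(*d),th)
print('rim',onz(c,316.5,309,62))
u=d/np.hypot(*d);print('ctr',e-130*u);g=e-22*u
goto(*g,125,th-180)
```

```text
[ 140.47978741 -384.72526277] 99.72630479936488 98.35799312733782
rim [ 159.77574734 -512.96427377   62.        ]
ctr [ 159.37628791 -513.34455475]
shift [19.52 -0.22 -0.68] turn 0.066 rows 4.0 q6pred -79.0 phi0 -77.9 pos [ 147.2 -412.6  320.2] q6 -84.0 t 52.75
```

Emit:
{"method": "move_arm", "body": {"moves": [[[5,-0.2,-0.7],0.066,-0.1],[[11,-0.2,-0.7],0.066,-0.2],[[16,-0.2,-0.7],0.066,-0.2],[[19.5,-0.2,-0.7],0.066,-0.2],[[19.5,-0.2,-0.7],0.066,-0.6],[[19.5,-0.2,-0.7],0.066,-1],[[19.5,-0.2,-0.7],0.066,-1],[[19.5,-0.2,-0.7],0.066,-1],[[19.5,-0.2,-0.7],0.066,-1]], "force": 45}}

```text
time_s: 53.88
ee_pos: [143.3, -407.1, 126.3]
ee_rot: [13.1, 89.8, -68.6]
force: [0.8, 0.8, 5.5]
gripper_width: 13.9
```

Run:
```python
from h import *
s=status.state();ctr=np.array([159.4,-513.3])
d=s['ee_pos'][:2]-ctr;print(d,np.hypot(*d),ang(d))
r=np.hypot(*d);th=np.radians(124);t=np.array([258,-369])+r*np.array([np.cos(th),np.sin(th)]);print(t)
goto(*t,s['ee_pos'][2],124-180)
```

```text
[-16.05102763 106.20713613] 107.41318006912812 98.59404464580098
[ 197.93531197 -279.95043794]
shift [ -0.03   7.23 -11.8 ] turn -0.449 rows 3.0 q6pred -89.0 phi0 -81.8 pos [ 143.3 -407.1  126.3] q6 -80.4 t 53.875
```

Emit:
{"method": "move_arm", "body": {"moves": [[[-2,0,0],0,-1],[[-5,0,0],0,-1],[[-6,1,-1.6],-0.06,-1],[[-6,2.5,-4],-0.15,-1],[[-6,4,-6.6],-0.25,-1],[[-6,5.5,-9],-0.34,-1],[[-6,6.8,-11],-0.42,-1],[[-5,7.2,-11.8],-0.45,-1],[[-3,7.2,-11.8],-0.45,-1],[[-1.5,7.2,-11.8],-0.45,-1],[[-0.6,7.2,-11.8],-0.45,-1],[[-0.2,7.2,-11.8],-0.45,-1],[[0.1,7.2,-11.8],-0.45,-1],[[0.1,7.2,-11.8],-0.45,-1]]}}

```text
time_s: 55.62
ee_pos: [196.2, -277.8, 124.4]
ee_rot: [-178.0, 89.8, 126.0]
force: [-4.0, 6.2, 9.2]
gripper_width: 14.0
```

Release, lift, then a clear-away for the final checks.

Emit:
{"method": "move_arm", "body": {"moves": [[[0,0,0],0,-0.4],[[0,0,0],0,-0.2],[[0,0,0],0,-0.2],[[-3,0,0],0,-0.2],[[-8,0,0],0,-0.2],[[-13,0,0],0,-0.2],[[-18,0,0],0,-0.2],[[-22,0,0],0,-0.2],[[-22,0,0],0,-0.2]]}}

```text
time_s: 56.75
ee_pos: [198.1, -280.3, 347.0]
ee_rot: [-0.9, 89.6, -56.8]
force: [-0.5, 0.3, -0.5]
gripper_width: 36.6
```

Run:
```python
from h import *
print(status.state()['ee_pos'],status.state()['force'])
goto(300,150,350,-56)
```

```text
[ 198.0722227  -280.31863657  347.04824879] [-0.50026887  0.25978417 -0.46164751]
shift [ -0.52  32.53 -29.95] turn 0.001 rows 8.0 q6pred -7.0 phi0 -56.0 pos [ 198.1 -280.3  347. ] q6 -90.7 t 56.75
```

Run:
```python
from h import *
grab('top','t30.png');im,c=grab('scene','s30.png')
```

```text
(no output)
```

View pics/t30.png

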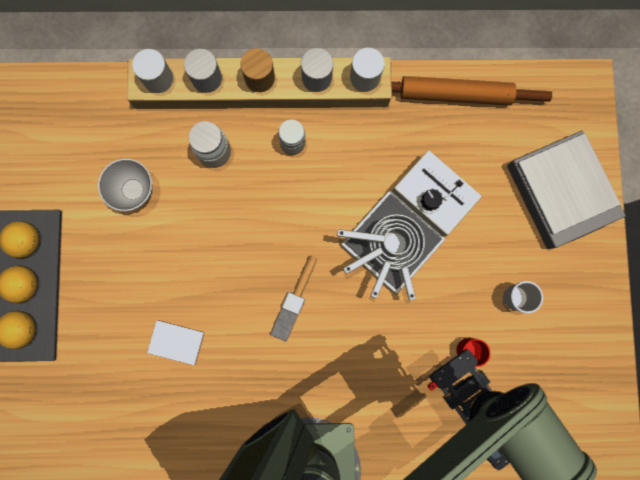

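View pics/s30.png

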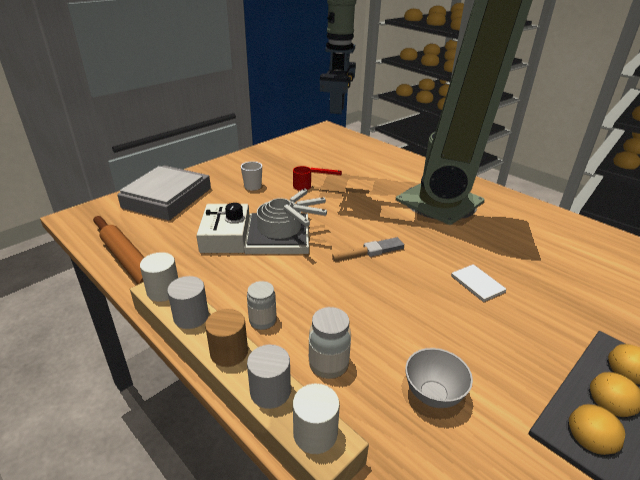

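Run:
```python
from h import *
im=cv2.imread('pics/t30.png');print(status.state()['time_s'],status.state()['force'].round(1))
print(env.job_done())
```

```text
56.85 [ 0.1  0.3 -0.6]
the job is handed in; nothing more can be done
None
```

All four pans are nested flat on the hot plate, largest at the bottom, and the heat knob is turned to the mark. I handed the job in at about 57 s with the gripper open and touching nothing.

**Pans:** The smallest pan came off the plate first. The others were then set down in order at contact forces of about 7–17 N, well under the 90 N limit. All four handles fan over the front half, and in the top view neighbouring handle ends measured about 84, 80 and 84 mm apart. An earlier close wrist view gave 77 mm for the pan2–pan3 pair, so the top and wrist views disagree by about 3 mm there. Pan centres measured within a few millimetres of each other.

**Knob:** I turned it 1.44 rad. In the close-up afterwards the pointer and the mark were in line, to within about half a millimetre.

**A mistake on the way:** After setting the smallest pan down off the plate, I reused an old shift by error. The open gripper dragged that pan about 10 cm until it stood beside the cup, and pushed the red look-alike pan about 18 cm aside.
- In the top view the cup had barely moved, 7 mm at most, which is within the camera error.
- I picked the smallest pan up again and nested it correctly. Its handle first had to be set down at a different angle so the wrist could reach the final position.
- I put the red pan back to within a few millimetres of where it started.

In the final top and scene views everything stood upright, the other bystanders looked unmoved, and the nest was intact.

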